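# Purge the blower, hang the paint cups to drain, start the drying run

## Robot

A 6-joint arm with a two-finger parallel gripper is mounted at the origin on the work surface. World frame = base frame: x ahead of the robot, y to its left, z up, the work surface at z = 0. Lengths are in mm, angles in rad, forces in N, time in s.
With the tool pointing down it reaches from about 400 to 825 mm from the base axis. Payload 7 kg.
Tool frame: the origin (TCP) lies at the very end of the fingers, on their centre line; the grasp point (between the pads) lies bot.tcp_to_grasp behind it (bot.tcp_to_grasp is the distance from the TCP to the grasp point, in mm); z points along the fingers, y is the line along which they close (so a half turn about z gives the same grasp; the last joint's range is limited). The gripper opens to 88 mm and grips with 3 to 60 N. Pads are 19 mm wide; open, the fingers measure 130 mm over their backs; the gripper's body (78 mm by 193 mm) begins 47 mm behind the grasp point.
Start: joints at [-0.997, 0.359, 0.012, 0, -1.224, -0.288], TCP at [190.273, -647.604, 226.561] pointing down, gripper open.
Joint ranges: [-3.07, 3.07], [-1.43, 2.12], [-1.02, 1.25], [-3.03, 1.67], [-3.05, -0], [-3.03, 3.03]. Speed limits (rad/s): [2.39, 2.39, 3.01, 3.14, 3.14, 3.14].

## Interface

Orientations are given as a unit quaternion [x, y, z, w].
In Python, from bench import bot gives the robot as it stands. The module is installed in compiled form; this text tells all that it offers.
- The arm moves only by the tool send_rows, never from a script. Its argument "series" is a list of rows, each a list of 3 entries, a list of its own where there are three numbers: the shift along the tool's x, y, z normalised to -1 to 1, where 1 is 0.02 m, then the turn, a rotation vector about the tool's x, y, z normalised to -1 to 1, where 1 is 45 degrees, then the closure in counts, from 0 (fully open) to 255 (shut). In form: [[[tx, ty, tz], [rx, ry, rz], gripper], ...]. A call has 1 to 10 rows; each row shifts and turns the commanded pose from where the row before left it, along the tool's axes as they then stand; what a row does not reach is not made up. A row lasts 1/10 s, in which the tool goes at most 50 mm and 8.59 degrees, less where a joint would pass 70% of its speed; a pose out of reach is approached as far as the arm can. A call with a number of a shift or a turn outside -1 to 1 is refused whole. A call with a gripper value outside its range is refused whole. The fingers move at their own pace and stop on an object; the grip force is fixed at half the most. Time passes only in rows, so rows that do not move let the fingers close. It gives the time, the measured TCP pose, the force, the opening and the grip force at its end, in the units of the state.
- bot.get_obs(): the state, without advancing time (a new reading comes with each control period).
- bot.snapshot(name): name is "scene" or "side" or "wrist"; returns the picture (400x640x3 uint8, red, green, blue); there is no depth.
- bot.calibration(name): a dict with "K" (3x3 intrinsics, pixels), "T" (4x4, takes a point from camera to world coordinates); the wrist camera has in their place "tool_from_camera" (4x4, takes a point from camera to tool coordinates, whose origin is the TCP and whose axes are the flange's). Camera axes: x right, y down, z forward; pixel columns grow to the right and rows downward; lengths in mm; the calibration is good to about 2 mm. A picture is of the moment at which its call begins: read the wrist's pose just before it. calibration takes no time and is no camera call.
- bot.job_done(): hands the job in; it is judged then, once.
The state is a dict: "clock": time; "joint_positions": joint angles; "dq": joint speeds; "joint_torque": joint torques, N m; "ee_pos": TCP position; "eef_rot": TCP orientation; "force": force on the tool from outside, world axes, zero at the start; "torque": the same for the moment, N m; "grip_width": finger opening in mm; "grasp_force": force on a finger pad.
Only numpy, scipy, OpenCV 4.12 (cv2) and the standard library are available. Lean on these libraries where they do the work, as an engineer would, in place of code of your own. Each camera call takes 0.05 s, during which the arm holds its last target. There are 200 camera calls.

## Task

Set the rinsed paint cups to dry. First clear the blower's dust before any cup goes on: pull its sprung starter handle right out to the stop, hold it there for about two seconds and let it go fully home. Then hang every steel cup mouth-down on a draining peg of its own, seated fully down on the peg and let go, and when all hang, start the drying run by pulling the handle to its stop for about two seconds once more and letting it go home; leave the tins, bottle, wagon and house standing where they are.

Things in the scene. Friction and masses are not known exactly. Their poses are not given: they have to be found in the camera images.
- starter (a joint): the blower's starter: a sprung slide, 0 m = fully in (home), 0.07 m = out at its hard stop. The spring always pulls it back in: about 3 N at home rising to about 13 N at the stop; let go, it slides home by itself within a second
- starter_grip (a point): middle of the starter's black handle bar (14 mm thick, 84 mm long, level, along this frame's y), moving with it; pull along its -x. Two 10 mm steel rods carry the bar at +-42 mm along y, 70 mm free between them; home, the bar's centre is 46 mm in front of the blower's face, 95 mm above the bench, 30 mm below the blower's top
- blower: grey box-shaped drying blower 180 x 150 x 125 mm high, fixed to the bench; origin under its centre; its front face with the starter handle looks along its own -x
- rack: wooden draining rack 150 x 500 mm, fixed; a board that slopes up towards the back (its own +x) at 30 degrees, with five pegs in a row along its own y, 105 mm apart; its highest board edge is 115 mm up; origin under its centre
- peg1_seat (a point): peg 1 (1 to 5 from the rack's -y to +y): dowel 28 mm thick, 85 mm out of the board, with a 40 mm collar on its first 34 mm (34 mm wide from there to 40 mm). z runs along the peg, 30 degrees from upright, leaning to the rack's -x. This point is on its axis 20 mm above the board, where a seated cup's mouth centre comes; the peg's flat free end is 65 mm further along z
- peg2_seat (a point): peg 2 (1 to 5 from the rack's -y to +y): dowel 28 mm thick, 85 mm out of the board, with a 40 mm collar on its first 34 mm (34 mm wide from there to 40 mm). z runs along the peg, 30 degrees from upright, leaning to the rack's -x. This point is on its axis 20 mm above the board, where a seated cup's mouth centre comes; the peg's flat free end is 65 mm further along z
- peg3_seat (a point): peg 3 (1 to 5 from the rack's -y to +y): dowel 28 mm thick, 85 mm out of the board, with a 40 mm collar on its first 34 mm (34 mm wide from there to 40 mm). z runs along the peg, 30 degrees from upright, leaning to the rack's -x. This point is on its axis 20 mm above the board, where a seated cup's mouth centre comes; the peg's flat free end is 65 mm further along z
- peg4_seat (a point): peg 4 (1 to 5 from the rack's -y to +y): dowel 28 mm thick, 85 mm out of the board, with a 40 mm collar on its first 34 mm (34 mm wide from there to 40 mm). z runs along the peg, 30 degrees from upright, leaning to the rack's -x. This point is on its axis 20 mm above the board, where a seated cup's mouth centre comes; the peg's flat free end is 65 mm further along z
- peg5_seat (a point): peg 5 (1 to 5 from the rack's -y to +y): dowel 28 mm thick, 85 mm out of the board, with a 40 mm collar on its first 34 mm (34 mm wide from there to 40 mm). z runs along the peg, 30 degrees from upright, leaning to the rack's -x. This point is on its axis 20 mm above the board, where a seated cup's mouth centre comes; the peg's flat free end is 65 mm further along z
- cup1: steel paint cup 1, may be absent: 70 mm high, outside 58 mm across at the closed base, 60 mm at 60 mm from it, then flaring to 72 mm at the mouth, wall 4 mm, base 5 mm, about 110 g; starts standing mouth-down. Origin: centre of its mouth, z out through the closed base (up at the start). Seated, its base rests inside on the peg's end, mouth 20 mm clear of the board, round the collar
- cup2: steel paint cup 2, may be absent: 70 mm high, outside 58 mm across at the closed base, 60 mm at 60 mm from it, then flaring to 72 mm at the mouth, wall 4 mm, base 5 mm, about 110 g; starts standing mouth-down. Origin: centre of its mouth, z out through the closed base (up at the start). Seated, its base rests inside on the peg's end, mouth 20 mm clear of the board, round the collar
- cup3: steel paint cup 3, may be absent: 70 mm high, outside 58 mm across at the closed base, 60 mm at 60 mm from it, then flaring to 72 mm at the mouth, wall 4 mm, base 5 mm, about 110 g; starts standing mouth-down. Origin: centre of its mouth, z out through the closed base (up at the start). Seated, its base rests inside on the peg's end, mouth 20 mm clear of the board, round the collar
- cup4: steel paint cup 4, may be absent: 70 mm high, outside 58 mm across at the closed base, 60 mm at 60 mm from it, then flaring to 72 mm at the mouth, wall 4 mm, base 5 mm, about 110 g; starts standing mouth-down. Origin: centre of its mouth, z out through the closed base (up at the start). Seated, its base rests inside on the peg's end, mouth 20 mm clear of the board, round the collar
- cup5: steel paint cup 5, may be absent: 70 mm high, outside 58 mm across at the closed base, 60 mm at 60 mm from it, then flaring to 72 mm at the mouth, wall 4 mm, base 5 mm, about 110 g; starts standing mouth-down. Origin: centre of its mouth, z out through the closed base (up at the start). Seated, its base rests inside on the peg's end, mouth 20 mm clear of the board, round the collar
- tin1: paint tin 44 mm across, 50 mm high, a bystander; origin under its centre
- tin2: paint tin 44 mm across, 50 mm high, a bystander; origin under its centre
- glue: bottle 48 mm across, 130 mm high, a bystander; origin under its centre
- wagon: model goods wagon 130 x 36 x 58 mm high, a bystander; origin under its centre
- house: model brick house 90 x 75 x 115 mm high, a bystander; origin under its centre

How it is judged:
By the outcome, as a careful person would: the job done as asked, in the order asked, and still so for the second after the job is handed in, with the robot touching nothing.
Of cup1, cup2, cup3, cup4, cup5 only 3 to 5 are there at a start; the rules pass over those that are not, and their reading is None.
At some moment in a run one of cup1, cup2, cup3, cup4, cup5 may be knocked a few centimetres aside while the robot is not near it.
Once in a run the grip may slacken for a moment while it holds something.
It also fails if it takes over 210 s, if anything falls off the work surface, if the arm or the gripper's body presses on something with over 40 N, if the wrist force passes 120 N, or if a joint passes its speed limit or range.

## Working session

There is one attempt and no reset: what is moved stays moved. The work goes in short steps, Python scripts to look and compute and a tool call to move; the robot and the scene stay as the last step left them, time stands still between calls to the robot, and variables do not carry over. Pictures are saved under pics/ and viewed, at most 14 in all, crops included, and the job is handed in when it is done.

Besides the shell and the picture viewer there is one more tool, called after ">>>" as name(argument=value, ...) on one line, values as JSON. send_rows: Moves the arm, as the interface text tells. Scaled input: -1 to 1 covers 0.02 m each way for a shift and 45 degrees each way for a turn. Its arguments: {"type":"object","properties":{"series":{"type":"array","items":{"type":"array"}}},"required":["series"]}

```bash
mkdir -p pics; python3 - <<'E'
from bench import bot
import cv2,numpy as np
o=bot.get_obs();print({k:np.round(v,3).tolist() for k,v in o.items()});print(bot.tcp_to_grasp)
for n in("scene","side"):
    cv2.imwrite(f"pics/{n}0.png",bot.snapshot(n)[:,:,::-1])
for n in("scene","side","wrist"):print(n,{k:np.round(v,3).tolist() for k,v in bot.calibration(n).items()})
E
```

```text
{'clock': 0.0, 'joint_positions': [-0.997, 0.359, 0.011, -0.0, -1.224, -0.288], 'dq': [-0.0, -0.0, 0.0, 0.001, 0.001, -0.0], 'joint_torque': [0.0, -58.273, 29.307, 6.997, 0.007, -0.0], 'ee_pos': [190.133, -647.155, 225.651], 'eef_rot': [-0.142, 0.99, 0.001, -0.0], 'force': [0.528, 0.095, -0.339], 'torque': [-0.02, 0.005, -0.021], 'grasp_force': 0.0, 'grip_width': 88.111}
18.8
scene {'K': [[411.369, 0.0, 322.295], [0.0, 411.369, 195.681], [0.0, 0.0, 1.0]], 'T': [[0.324, 0.779, -0.537, 1082.227], [0.946, -0.257, 0.199, -157.478], [0.017, -0.572, -0.82, 998.169], [0.0, 0.0, 0.0, 1.0]]}
side {'K': [[368.062, 0.0, 321.48], [0.0, 368.062, 196.887], [0.0, 0.0, 1.0]], 'T': [[-0.995, -0.042, 0.086, 413.181], [-0.095, 0.501, -0.86, 917.35], [-0.007, -0.864, -0.503, 599.604], [0.0, 0.0, 0.0, 1.0]]}
wrist {'K': [[356.965, 0.0, 312.2], [0.0, 356.965, 202.697], [0.0, 0.0, 1.0]], 'tool_from_camera': [[0.002, -0.951, -0.308, 83.685], [1.0, 0.002, 0.0, -0.055], [0.0, -0.308, 0.951, -158.05], [0.0, 0.0, 0.0, 1.0]]}
```

View pics/scene0.png

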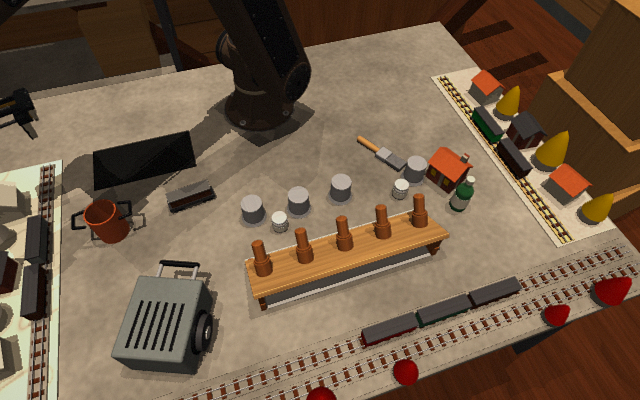

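View pics/side0.png

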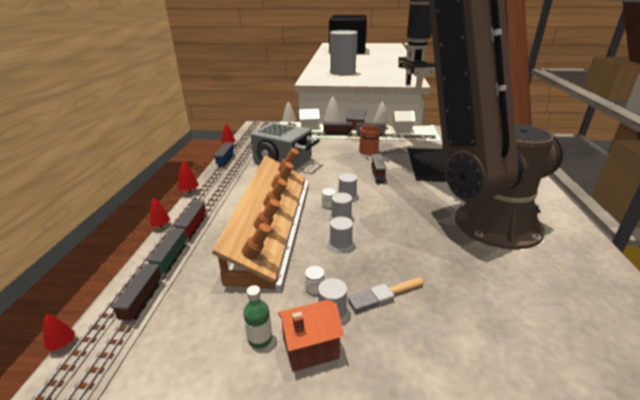

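The scene view shows 4 cups, at about (252,208), (298,200), (341,187) and (415,169). The handle bar is near (180,264) and the five peg tops run from (259,243) to (419,198). I'll enlarge it for accurate pixels.

```bash
cat > h.py <<'E'
from bench import bot
import numpy as np, cv2
from scipy.spatial.transform import Rotation as R
def cam(n):
    c=bot.calibration(n);K=np.array(c["K"])
    if n!="wrist": return K,np.array(c["T"])
    o=bot.get_obs();M=np.eye(4);M[:3,:3]=R.from_quat(o["eef_rot"]).as_matrix();M[:3,3]=o["ee_pos"]
    return K,M@np.array(c["tool_from_camera"])
def ray(n,u,v,z,KT=None):
    K,T=KT or cam(n);d=T[:3,:3]@np.linalg.solve(K,[u,v,1]);p=T[:3,3]
    return p+d*(z-p[2])/d[2]
def proj(n,P,KT=None):
    K,T=KT or cam(n);q=(np.atleast_2d(P)-T[:3,3])@T[:3,:3]@K.T
    return q[:,:2]/q[:,2:]
E
python3 - <<'E'
from h import *
im=cv2.imread("pics/scene0.png")
cv2.imwrite("pics/sceneA.png",cv2.resize(im[170:300,150:310],None,fx=4.6,fy=4.6,interpolation=cv2.INTER_CUBIC))
cv2.imwrite("pics/sceneB.png",cv2.resize(im[150:280,280:440],None,fx=4.6,fy=4.6,interpolation=cv2.INTER_CUBIC))
for u,v in[(252,202),(298,193),(341,180),(415,162)]:print(ray("scene",u,v,70).round(1))
for u,v in[(259,243),(301,231),(342,220),(381,209),(419,198)]:print(ray("scene",u,v,140).round(1))
print(ray("scene",162,264,95).round(1),ray("scene",198,266,95).round(1))
E
```

```text
[ 434.3 -120.2   70. ]
[444.8   7.   70. ]
[439.7 135.7  70. ]
[445.5 365.2  70. ]
[ 601.8 -134.4  140. ]
[601.9 -31.2 140. ]
[603.9  73.1 140. ]
[604.4 176.8 140. ]
[604.2 282.4 140. ]
[ 558.8 -365.4   95. ] [ 591.  -285.4   95. ]
```

View pics/sceneA.png

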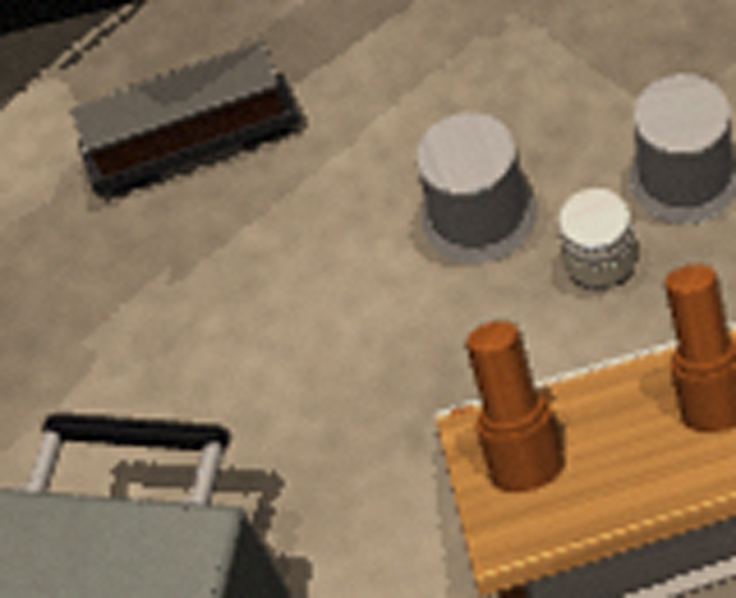

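View pics/sceneB.png

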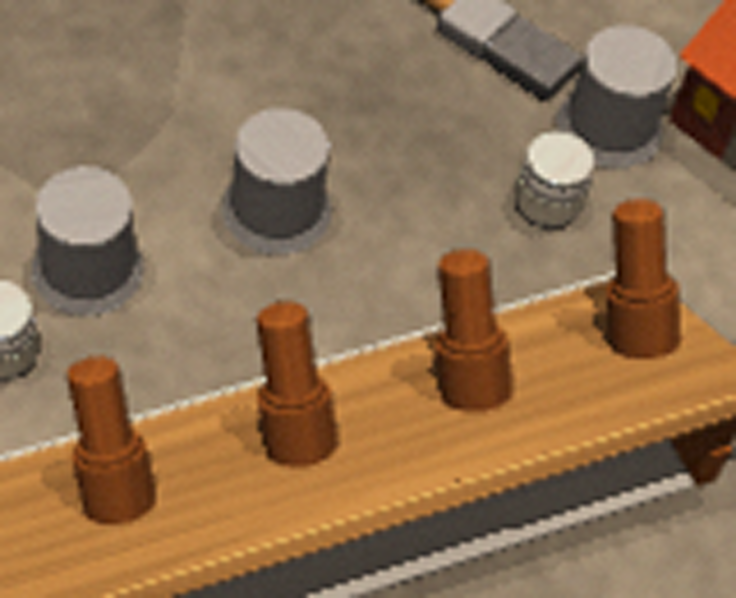

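```bash
cat >> h.py <<'E'
def plan(p,zdir,ydir):
    """print turn (units, tool axes) then shift (units, tool axes after the turn) from the present pose"""
    o=bot.get_obs();R0=R.from_quat(o["eef_rot"])
    z=np.array(zdir,float);z/=np.linalg.norm(z);y=np.array(ydir,float);y-=z*(y@z);y/=np.linalg.norm(y)
    best=None
    for s in(1,-1):
        R1=R.from_matrix(np.c_[np.cross(s*y,z),s*y,z]);rv=(R0.inv()*R1).as_rotvec()
        if best is None or np.linalg.norm(rv)<np.linalg.norm(best[0]):best=rv,R1
    rv,R1=best
    print("turn",(np.degrees(rv)/45).round(4),"rows>=",np.ceil(np.degrees(np.linalg.norm(rv))/8.5),"shift",(R1.inv().apply(np.array(p)-o["ee_pos"])/20).round(3))
def st():
    o=bot.get_obs();print("t",o["clock"],"p",np.round(o["ee_pos"],1),"q",np.round(o["joint_positions"],2),"F",np.round(o["force"],1),"w",round(float(o["grip_width"]),1),"gf",round(float(o["grasp_force"]),1))
E
python3 - <<'E'
from h import *
s=lambda l,z:[print(ray("scene",*p,z).round(1)) for p in l]
print("cups");s([(251.5,203.3),(298.4,194.7),(341.3,182),(417,163.5)],70)
print("tins");s([(279.3,216.7),(280+559/4.6,150+158/4.6)],50)
print("handle");s([(160.4,262.2),(199.1,265)],95)
print("house base");s([(427,175)],0);print("blower front top");s([(150,277),(202,281)],125)
pk=[(257.6,243.5),(300.65,231),(342,218.7),(380.9,207.6),(418.5,196.3)]
for z in(135,140,145,150):print(z);s([pk[0],pk[4]],z)
print("board front top edge ends (z 40?)");s([(150+438/4.6,170+418/4.6),(280+612/4.6,150+276/4.6)],40)
h=(ray("scene",160.4,262.2,95)+ray("scene",199.1,265,95))/2
d=ray("scene",199.1,265,95)-ray("scene",160.4,262.2,95);d/=np.linalg.norm(d)
print(h,d);plan([h[0],h[1],180],[0,0,-1],[d[1],-d[0],0])
E
```

```text
cups
[ 438.1 -122.4   70. ]
[450.6   6.4  70. ]
[446.6 134.   70. ]
[452.5 368.3  70. ]
tins
[490.4 -60.5  50. ]
[495.  302.2  50. ]
handle
[ 552.8 -368.5   95. ]
[ 589.3 -282.5   95. ]
house base
[456.1 416.8   0. ]
blower front top
[ 600.3 -387.7  125. ]
[ 647.  -278.6  125. ]
135
[ 599.3 -137.7  135. ]
[596.2 286.2 135. ]
140
[ 602.  -137.8  140. ]
[599.  283.6 140. ]
145
[ 604.8 -137.9  145. ]
[601.8 281.  145. ]
150
[ 607.6 -138.   150. ]
[604.6 278.5 150. ]
board front top edge ends (z 40?)
[ 584.8 -177.3   40. ]
[579.9 299.5  40. ]
[ 571.05495774 -325.49553821   95.        ] [0.3899923  0.92081812 0.        ]
turn [ 1.9000e-03  6.0000e-04 -1.1261e+00] rows>= 6.0 shift [-22.239 -11.264   2.286]
```

>>> send_rows(series=[[[0,0,0],[0,0,-0.188],156],[[0,0,0],[0,0,-0.188],156],[[0,0,0],[0,0,-0.188],156],[[0,0,0],[0,0,-0.188],156],[[0,0,0],[0,0,-0.188],156],[[0,0,0],[0,0,-0.188],156],[[-0.96,-0.49,0],[0,0,0],156],[[-0.96,-0.49,0],[0,0,0],156],[[-0.96,-0.49,0],[0,0,0],156],[[-0.96,-0.49,0],[0,0,0],156]])

```text
clock: 1.1
ee_pos: [256.6, -591.3, 226.0]
eef_rot: [-0.553, 0.833, 0.0, 0.0]
force: [-0.7, -0.7, 0.4]
grip_width: 34.3
grasp_force: 0.0
```

>>> send_rows(series=[[[-0.96,-0.49,0],[0,0,0],156],[[-0.96,-0.49,0],[0,0,0],156],[[-0.96,-0.49,0],[0,0,0],156],[[-0.96,-0.49,0],[0,0,0],156],[[-0.96,-0.49,0],[0,0,0],156],[[-0.96,-0.49,0],[0,0,0],156],[[-0.96,-0.49,0],[0,0,0],156],[[-0.96,-0.49,0],[0,0,0],156],[[-0.96,-0.49,0],[0,0,0],156],[[-0.96,-0.49,0],[0,0,0],156]])

```text
clock: 2.1
ee_pos: [421.6, -452.4, 226.2]
eef_rot: [-0.553, 0.833, 0.0, -0.0]
force: [0.4, -1.3, 0.9]
grip_width: 33.8
grasp_force: 0.0
```

>>> send_rows(series=[[[-0.96,-0.49,0],[0,0,0],156],[[-0.96,-0.49,0],[0,0,0],156],[[-0.96,-0.49,0],[0,0,0],156],[[-0.96,-0.49,0],[0,0,0],156],[[-0.96,-0.49,0],[0,0,0],156],[[-0.96,-0.49,0],[0,0,0],156],[[-0.96,-0.49,0],[0,0,0],156],[[-0.96,-0.49,0],[0,0,0],156],[[-0.96,-0.49,0],[0,0,0],156],[[0,0,0],[0,0,0],156]])

```text
clock: 3.1
ee_pos: [571.7, -326.4, 226.1]
eef_rot: [-0.554, 0.833, 0.0, 0.0]
force: [0.1, -0.3, -0.5]
grip_width: 34.1
grasp_force: 0.0
```

```bash
python3 - <<'E'
from h import *
st()
plan([571,-325.5,180],[0,0,-1],[.92,-.39,0])
KT=cam("wrist");np.savez("kt.npz",K=KT[0],T=KT[1])
im=bot.snapshot("wrist")[:,:,::-1].copy()
print(proj("wrist",[[552.8,-368.5,95],[589.3,-282.5,95]],KT))
cv2.imwrite("pics/w1.png",im)
E
```

```text
t 3.1 p [ 571.7 -326.4  226.1] q [-0.22  0.33 -0.03 -0.   -1.21 -0.17] F [ 0.1 -0.3 -0.5] w 34.1 gf 0.0
turn [0.0003 0.0002 0.0049] rows>= 1.0 shift [-0.026  0.051  2.303]
[[313.87223364 136.60581915]
 [313.02015655 243.23230919]]
```

View pics/w1.png

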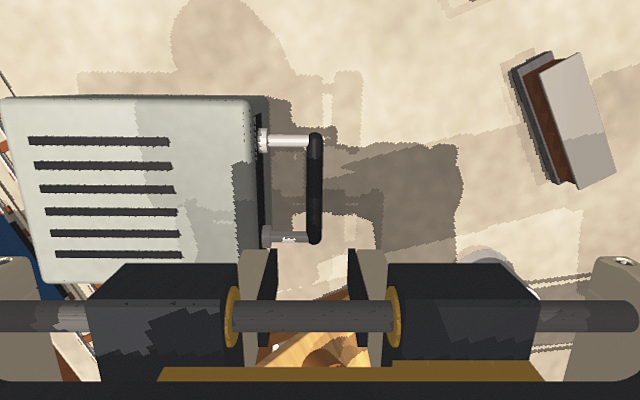

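The wrist view shows the bar upright from (315,133) to (315,244), within 1.5 px of the prediction. Next I descend and grip.

>>> send_rows(series=[[[0,0.1,1],[0,0,0],160],[[0,0,1],[0,0,0],160],[[0,0,1],[0,0,0],160],[[0,0,1],[0,0,0],160],[[0,0,1],[0,0,0],160],[[0,0,1],[0,0,0],160],[[0,0,1],[0,0,0],160],[[0,0,0.4],[0,0,0],160],[[0,0,0],[0,0,0],255],[[0,0,0],[0,0,0],255]])

```text
clock: 4.15
ee_pos: [568.1, -327.9, 79.3]
eef_rot: [-0.553, 0.833, -0.0, 0.0]
force: [0.7, 0.4, 0.9]
grip_width: 21.9
grasp_force: 0.0
```

>>> send_rows(series=[[[0,0,0],[0,0,0],255],[[0,0,0],[0,0,0],255],[[0,0,0],[0,0,0],255]])

```text
clock: 4.45
ee_pos: [569.0, -328.1, 79.9]
eef_rot: [-0.553, 0.833, -0.001, 0.001]
force: [1.7, -2.1, 1.7]
grip_width: 13.1
grasp_force: 30.0
```

>>> send_rows(series=[[[0,0.5,0],[0,0,0],255],[[0,0.5,0],[0,0,0],255],[[0,0.5,0],[0,0,0],255],[[0,0.5,0],[0,0,0],255],[[0,0.5,0],[0,0,0],255],[[0,0.5,0],[0,0,0],255],[[0,0.4,0],[0,0,0],255],[[0,0,0],[0,0,0],255]])

```text
clock: 5.25
ee_pos: [507.9, -301.9, 79.9]
eef_rot: [-0.553, 0.833, -0.003, 0.002]
force: [10.1, -6.8, -6.5]
grip_width: 12.4
grasp_force: 30.0
```

>>> send_rows(series=[[[0,0.15,0],[0,0,0],255],[[0,0.1,0],[0,0,0],255],[[0,0,0],[0,0,0],255]])

```text
clock: 5.55
ee_pos: [505.1, -300.7, 79.9]
eef_rot: [-0.553, 0.833, -0.004, 0.003]
force: [12.2, -9.1, -9.8]
grip_width: 13.2
grasp_force: 30.0
```

>>> send_rows(series=[[[0,0.1,0],[0,0,0],255],[[0,0.05,0],[0,0,0],255],[[0,0,0],[0,0,0],255]])

```text
clock: 5.85
ee_pos: [505.0, -300.6, 80.0]
eef_rot: [-0.554, 0.833, -0.006, 0.004]
force: [20.4, -15.9, -18.4]
grip_width: 12.6
grasp_force: 30.0
```

>>> send_rows(series=[[[0,0,0],[0,0,0],255],[[0,0,0],[0,0,0],255],[[0,0,0],[0,0,0],255],[[0,0,0],[0,0,0],255],[[0,0,0],[0,0,0],255],[[0,0,0],[0,0,0],255],[[0,0,0],[0,0,0],255],[[0,0,0],[0,0,0],255],[[0,0,0],[0,0,0],255]])

```text
clock: 6.75
ee_pos: [505.0, -300.6, 80.0]
eef_rot: [-0.554, 0.833, -0.006, 0.004]
force: [19.3, -16.3, -17.3]
grip_width: 13.0
grasp_force: 30.0
```

>>> send_rows(series=[[[0,0,0],[0,0,0],255],[[0,0,0],[0,0,0],255],[[0,0,0],[0,0,0],255],[[0,0,0],[0,0,0],255],[[0,0,0],[0,0,0],255],[[0,0,0],[0,0,0],255],[[0,0,0],[0,0,0],255],[[0,0,0],[0,0,0],255]])

```text
clock: 7.55
ee_pos: [505.0, -300.6, 80.0]
eef_rot: [-0.554, 0.833, -0.006, 0.004]
force: [21.2, -15.9, -17.7]
grip_width: 13.0
grasp_force: 30.0
```

>>> send_rows(series=[[[0,-0.5,0],[0,0,0],255],[[0,-0.5,0],[0,0,0],255],[[0,-0.5,0],[0,0,0],255],[[0,-0.5,0],[0,0,0],255],[[0,-0.5,0],[0,0,0],255],[[0,-0.5,0],[0,0,0],255],[[0,-0.5,0],[0,0,0],255],[[0,-0.3,0],[0,0,0],255],[[0,0,0],[0,0,0],255]])

```text
clock: 8.45
ee_pos: [569.3, -328.2, 79.8]
eef_rot: [-0.553, 0.833, -0.001, 0.001]
force: [2.8, -1.5, 6.4]
grip_width: 13.1
grasp_force: 30.0
```

>>> send_rows(series=[[[0,0,0],[0,0,0],160],[[0,0,0],[0,0,0],160],[[0,0,0],[0,0,0],160],[[0,0,-1],[0,0,0],160],[[0,0,-1],[0,0,0],160],[[0,0,-1],[0,0,0],160],[[0,0,-1],[0,0,0],160],[[0,0,-1],[0,0,0],160],[[0,0,-1],[0,0,0],160],[[0,0,-1],[0,0,0],160]])

```text
clock: 9.45
ee_pos: [566.9, -327.1, 218.8]
eef_rot: [-0.553, 0.833, 0.001, -0.0]
force: [-0.0, -0.0, 0.1]
grip_width: 32.6
grasp_force: 0.0
```

```bash
python3 - <<'E'
from h import *
st()
plan([438,-122.4,200],[0,0,-1],[0,1,0])
E
```

```text
t 9.45 p [ 566.9 -327.1  218.8] q [-0.23  0.33 -0.05 -0.   -1.2  -0.17] F [-0.  -0.   0.1] w 32.6 gf 0.0
turn [ 2.3000e-03 -1.2000e-03  1.4918e+00] rows>= 8.0 shift [ 6.444 10.234  0.938]
```

>>> send_rows(series=[[[0,0,0],[0,0,0.1865],0],[[0,0,0],[0,0,0.1865],0],[[0,0,0],[0,0,0.1865],0],[[0,0,0],[0,0,0.1865],0],[[0,0,0],[0,0,0.1865],0],[[0,0,0],[0,0,0.1865],0],[[0,0,0],[0,0,0.1865],0],[[0,0,0],[0,0,0.1865],0],[[0.58,0.93,0],[0,0,0],0],[[0.58,0.93,0],[0,0,0],0]])

```text
clock: 10.45
ee_pos: [543.4, -289.8, 217.3]
eef_rot: [0.001, 1.0, 0.0, -0.001]
force: [-0.4, 1.0, 0.3]
grip_width: 87.2
grasp_force: 0.0
```

>>> send_rows(series=[[[0.58,0.93,0],[0,0,0],0],[[0.58,0.93,0],[0,0,0],0],[[0.58,0.93,0],[0,0,0],0],[[0.58,0.93,0],[0,0,0],0],[[0.58,0.93,0],[0,0,0],0],[[0.58,0.93,0],[0,0,0],0],[[0.58,0.93,0],[0,0,0],0],[[0.58,0.93,0],[0,0,0],0],[[0,0,0],[0,0,0],0]])

```text
clock: 11.35
ee_pos: [449.8, -140.1, 218.5]
eef_rot: [-0.001, 1.0, 0.0, -0.0]
force: [-0.6, -0.1, -0.5]
grip_width: 87.7
grasp_force: 0.0
```

```bash
python3 - <<'E'
from h import *
st()
plan([438,-122.4,200],[0,0,-1],[0,1,0])
a=bot.snapshot("scene")[:,:,::-1]
KT=cam("wrist");im=bot.snapshot("wrist")[:,:,::-1].copy()
for P in([438.1,-122.4,70],[450.6,6.4,70],[490.4,-60.5,50],[606,-138,147],[606,-33,147]):
    p=proj("wrist",P,KT)[0];print(P,p.round(1));cv2.drawMarker(im,tuple(int(v) for v in p),(0,0,255),0,8)
cv2.imwrite("pics/w2.png",np.vstack([im[:290],cv2.resize(a[140:300,140:480],(640,301))]))
E
```

```text
t 11.35 p [ 449.8 -140.1  218.5] q [ 0.12  0.02 -0.43 -0.   -1.12 -1.69] F [-0.6 -0.1 -0.5] w 87.7 gf 0.0
turn [ 0.001  -0.001   0.0014] rows>= 1.0 shift [0.59  0.884 0.924]
[438.1, -122.4, 70] [333.  172.3]
[450.6, 6.4, 70] [477.4 186.6]
[490.4, -60.5, 50] [394.  220.2]
[606, -138, 147] [314.7 394.2]
[606, -33, 147] [443.  394.6]
```

View pics/w2.png

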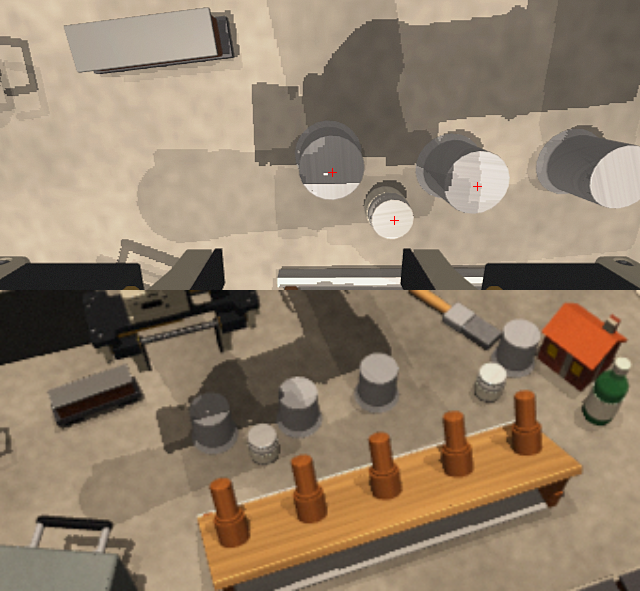

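Cup1 disc is at (331.5,166) and cup2 at (477.5,182), so both sit 3-5 mm nearer the robot than estimated. The handle is home. I'll hover closer to refine.

>>> send_rows(series=[[[0.37,0.42,0.8],[0,0,0],0],[[0.37,0.41,0.8],[0,0,0],0],[[0,0,0.8],[0,0,0],0],[[0,0,0.8],[0,0,0],0],[[0,0,0.8],[0,0,0],0],[[0,0,0],[0,0,0],0]])

```text
clock: 12.05
ee_pos: [435.5, -125.4, 136.5]
eef_rot: [0.001, 1.0, -0.0, -0.002]
force: [0.9, -0.7, 0.4]
grip_width: 87.5
grasp_force: 0.0
```

```bash
python3 - <<'E'
from h import *
st()
KT=cam("wrist");im=bot.snapshot("wrist")[:,:,::-1].copy()
print(proj("wrist",[435,-123.5,70],KT))
t=np.linspace(0,6.28,90)
c=np.c_[435+29*np.cos(t),-123.5+29*np.sin(t),70+0*t]
cv2.polylines(im,[proj("wrist",c,KT).round().astype(int)],True,(0,0,255),1)
cv2.imwrite("pics/w3.png",im)
E
```

```text
t 12.05 p [ 435.5 -125.4  136.5] q [ 0.16  0.08 -0.58 -0.   -0.92 -1.73] F [ 0.9 -0.7  0.4] w 87.5 gf 0.0
[[314.90006107 218.02294379]]
```

View pics/w3.png

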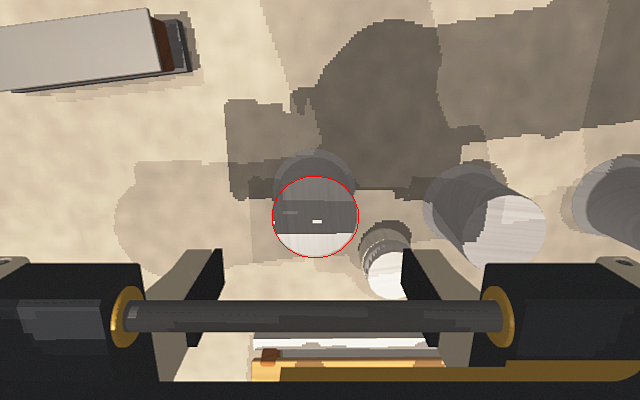

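Circle overlay fits cup1 exactly, at (435,-123.5). Going down to grip.

>>> send_rows(series=[[[0.02,0.09,0.9],[0,0,0],0],[[0,0,0.9],[0,0,0],0],[[0,0,0.9],[0,0,0],0],[[0,0,0.9],[0,0,0],0],[[0,0,0.9],[0,0,0],0],[[0,0,0.9],[0,0,0],0],[[0,0,0.2],[0,0,0],0],[[0,0,0],[0,0,0],255],[[0,0,0],[0,0,0],255],[[0,0,0],[0,0,0],255]])

```text
clock: 13.1
ee_pos: [437.4, -123.1, 27.5]
eef_rot: [-0.0, 1.0, 0.0, 0.001]
force: [0.7, 0.3, 1.4]
grip_width: 69.4
grasp_force: 0.0
```

>>> send_rows(series=[[[0,0,0],[0,0,0],255],[[0,0,0],[0,0,0],255],[[0,0,-0.5],[0,0,0],255],[[0,0,-1],[0,0,0],255],[[0,0,-1],[0,0,0],255],[[0,0,-1],[0,0,0],255],[[0,0,-1],[0,0,0],255],[[0,0,-1],[0,0,0],255],[[0,0,-1],[0,0,0],255],[[0,0,-1],[0,0,0],255]])

```text
clock: 14.1
ee_pos: [436.1, -123.1, 178.1]
eef_rot: [0.0, 1.0, 0.0, 0.0]
force: [0.7, 0.1, -1.9]
grip_width: 58.5
grasp_force: 30.0
```

```bash
python3 - <<'E'
from h import *
st()
KT=cam("wrist");im=bot.snapshot("wrist")[:,:,::-1].copy()
s=np.array([-.5,0,.866])
for z in(144,148,152):
  t=np.linspace(0,6.28,90);
  for y in(-138,-33):
    x=604+(z-147)*.55
    c=np.c_[x+14*.866*np.cos(t),y+14*np.sin(t),z+14*.5*np.cos(t)]
    print(proj("wrist",[x,y,z],KT))
    if z==148: cv2.polylines(im,[proj("wrist",c,KT).round().astype(int)],True,(0,0,255),1)
cv2.imwrite("pics/w4.png",im)
E
```

```text
t 14.1 p [ 436.1 -123.1  178.1] q [ 0.16  0.03 -0.53 -0.   -1.02 -1.73] F [ 0.7  0.1 -1.9] w 58.5 gf 30.0
[[291.02621759 448.08751125]]
[[435.27260378 448.35536462]]
[[290.76017154 455.70242539]]
[[436.76368796 455.97219461]]
[[290.48756291 463.50517726]]
[[438.29154625 463.77687595]]
```

```bash
python3 - <<'E'
from h import *
plan([561,-138,222],[.5,0,-.866],[0,1,0])
E
```

```text
turn [-2.000e-04 -6.605e-01  9.000e-04] rows>= 4.0 shift [-6.348 -0.735  1.315]
```

>>> send_rows(series=[[[0,0,0],[0,-0.165,0],255],[[0,0,0],[0,-0.165,0],255],[[0,0,0],[0,-0.165,0],255],[[0,0,0],[0,-0.165,0],255],[[-0.9,-0.1,0],[0,0,0],255],[[-0.9,-0.1,0],[0,0,0],255],[[-0.9,-0.1,0],[0,0,0],255],[[-0.9,-0.1,0],[0,0,0],255],[[-0.9,-0.1,0],[0,0,0],255],[[-0.9,-0.1,0],[0,0,0],255]])

```text
clock: 15.15
ee_pos: [532.7, -138.4, 233.7]
eef_rot: [-0.001, 0.967, 0.003, 0.254]
force: [0.9, -0.0, -1.4]
grip_width: 58.1
grasp_force: 30.0
```

>>> send_rows(series=[[[-0.9,-0.1,0.6],[0,0,0],255],[[0,0,0.7],[0,0,0],255],[[0,0,0],[0,0,0],255]])

```text
clock: 15.45
ee_pos: [560.5, -140.3, 217.6]
eef_rot: [-0.0, 0.968, 0.003, 0.252]
force: [0.2, -0.1, -1.9]
grip_width: 58.4
grasp_force: 30.0
```

```bash
python3 - <<'E'
from h import *
st();o=bot.get_obs();print(R.from_quat(o["eef_rot"]).as_matrix().round(3))
KT=cam("wrist");np.savez("kt.npz",K=KT[0],T=KT[1]);im=bot.snapshot("wrist")[:,:,::-1].copy()
t=np.linspace(0,6.28,90)
for y in(-138,-33,72,177):
    c=np.c_[602+14*.866*np.cos(t),y+14*np.sin(t),148+14*.5*np.cos(t)]
    print(proj("wrist",[602,y,148],KT))
    cv2.polylines(im,[proj("wrist",c,KT).round().astype(int)],True,(0,255,0),1)
cv2.imwrite("pics/w5.png",im)
E
```

```text
t 15.45 p [ 560.5 -140.3  217.6] q [ 0.13 -0.06 -0.69  0.14 -0.44 -1.81] F [ 0.2 -0.1 -1.9] w 58.4 gf 30.0
[[-0.873 -0.002  0.488]
 [ 0.001  1.     0.006]
 [-0.488  0.005 -0.873]]
[[314.16618077 214.28733413]]
[[461.41331311 214.18262623]]
[[607.84565443 214.07849773]]
[[753.46994905 213.97494384]]
```

View pics/w5.png

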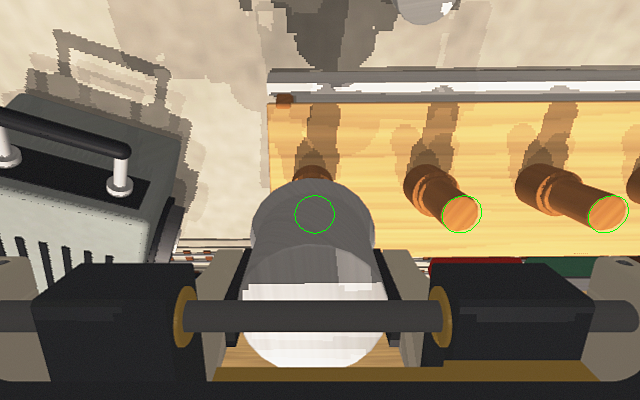

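Green peg-end circles (E = 602, y, 148) fit pegs 2 and 3 within a pixel. The cup is held square. Now I align with the axis of peg 1.

```bash
python3 - <<'E'
from h import *
plan([562,-138,217.3],[.5,0,-.866],[0,1,0])
E
```

```text
turn [ 0.0074 -0.0169 -0.0006] rows>= 1.0 shift [-0.059  0.114  0.086]
```

>>> send_rows(series=[[[0,0,0],[0.007,-0.017,0],255],[[-0.06,0.11,0],[0,0,0],255],[[0,0,0.6],[0,0,0],255],[[0,0,0.6],[0,0,0],255],[[0,0,0.6],[0,0,0],255],[[0,0,0],[0,0,0],255]])

```text
clock: 16.1
ee_pos: [579.6, -137.8, 187.8]
eef_rot: [-0.0, 0.966, 0.0, 0.259]
force: [-0.5, -0.3, -0.8]
grip_width: 58.3
grasp_force: 30.0
```

```bash
python3 - <<'E'
from h import *
st();plan([621,-138,115],[.5,0,-.866],[0,1,0])
E
```

```text
t 16.1 p [ 579.6 -137.8  187.8] q [ 0.13  0.   -0.74  0.21 -0.31 -1.89] F [-0.5 -0.3 -0.8] w 58.3 gf 30.0
turn [0.0007 0.0009 0.0001] rows>= 1.0 shift [ 0.028 -0.008  4.187]
```

>>> send_rows(series=[[[0.03,0,0.5],[0,0,0],255],[[0,0,0.6],[0,0,0],255],[[0,0,0.6],[0,0,0],255],[[0,0,0.6],[0,0,0],255],[[0,0,0.6],[0,0,0],255],[[0,0,0.5],[0,0,0],255],[[0,0,0.3],[0,0,0],255],[[0,0,0.1],[0,0,0],255],[[0,0,0],[0,0,0],255]])

```text
clock: 17.0
ee_pos: [618.7, -139.6, 125.5]
eef_rot: [-0.0, 0.966, 0.003, 0.259]
force: [-0.2, 0.0, -1.7]
grip_width: 57.9
grasp_force: 30.0
```

>>> send_rows(series=[[[0,0,0.15],[0,0,0],255],[[0,0,0.1],[0,0,0],255],[[0,0,0],[0,0,0],255]])

```text
clock: 17.3
ee_pos: [621.2, -139.6, 121.3]
eef_rot: [-0.001, 0.966, 0.004, 0.258]
force: [-0.3, -0.5, -0.3]
grip_width: 58.1
grasp_force: 30.0
```

>>> send_rows(series=[[[0.12,0.05,0],[0,0,0],255],[[0,0,0.15],[0,0,0],255],[[0,0,0.15],[0,0,0],255],[[0,0,0],[0,0,0],255]])

```text
clock: 17.7
ee_pos: [622.1, -139.8, 116.3]
eef_rot: [-0.001, 0.966, 0.005, 0.257]
force: [-3.5, -0.5, 4.6]
grip_width: 58.1
grasp_force: 30.0
```

>>> send_rows(series=[[[0,0,0.1],[0,0,0],255],[[0,0,0.05],[0,0,0],255],[[0,0,0],[0,0,0],255]])

```text
clock: 18.0
ee_pos: [623.3, -140.2, 115.8]
eef_rot: [-0.001, 0.966, 0.006, 0.258]
force: [-20.6, 6.6, 25.3]
grip_width: 58.3
grasp_force: 30.2
```

>>> send_rows(series=[[[0,0,-0.1],[0,0,0],255],[[0,0,0],[0,0,0],60],[[0,0,0],[0,0,0],60],[[0,0,0],[0,0,0],60],[[0,0,-0.5],[0,0,0],30],[[0,0,-0.9],[0,0,0],0],[[0,0,-1],[0,0,0],0],[[0,0,-1],[0,0,0],0],[[0,0,-1],[0,0,0],0],[[0,0,-1],[0,0,0],0]])

```text
clock: 19.0
ee_pos: [575.2, -141.2, 188.1]
eef_rot: [0.004, 0.962, -0.015, 0.272]
force: [0.4, -3.0, 2.2]
grip_width: 87.7
grasp_force: 0.0
```

```bash
python3 - <<'E'
from h import *
st();plan([447,7,180],[0,0,-1],[0,1,0])
KT=cam("wrist");im=bot.snapshot("wrist")[:,:,::-1].copy()
a=bot.snapshot("scene")[:,:,::-1]
t=np.linspace(0,6.28,90)
s=np.array([-.5,0,.866]);B=np.array([602,-138,148])+5*s
c=np.c_[B[0]+29*.866*np.cos(t),B[1]+29*np.sin(t),B[2]+14.5*np.cos(t)]
cv2.polylines(im,[proj("wrist",c,KT).round().astype(int)],True,(0,255,0),1)
cv2.imwrite("pics/w6.png",np.vstack([im[:290],cv2.resize(a[140:300,140:480],(640,301))]))
E
```

```text
t 19.0 p [ 575.2 -141.2  188.1] q [ 0.11 -0.02 -0.87  0.47 -0.2  -2.12] F [ 0.4 -3.   2.2] w 87.7 gf 0.0
turn [-0.0379  0.7015 -0.0101] rows>= 4.0 shift [6.412 7.409 0.407]
```

View pics/w6.png

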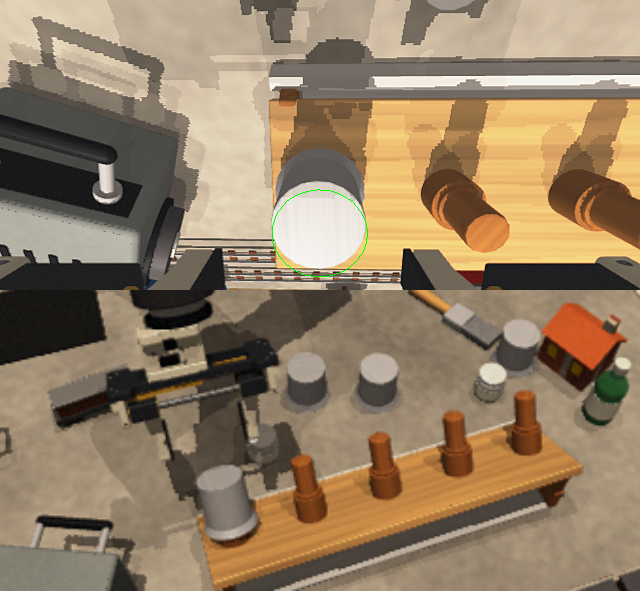

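Cup1 hangs seated. Cup2 was knocked towards the robot, with its top now near scene pixel (302.6,182). I'll measure it from above.

```bash
python3 - <<'E'
from h import *
p=ray("scene",302.6,181.8,70);print(p)
plan([p[0]-3.5+8,p[1],170],[0,0,-1],[0,1,0])
E
```

```text
[411.85610066  30.59952254  70.        ]
turn [-0.0334  0.7092 -0.0137] rows>= 4.0 shift [8.016 8.516 1.055]
```

>>> send_rows(series=[[[0,0,0],[-0.008,0.177,-0.003],0],[[0,0,0],[-0.008,0.177,-0.003],0],[[0,0,0],[-0.008,0.177,-0.003],0],[[0,0,0],[-0.008,0.177,-0.003],0],[[0.9,0.9,0],[0,0,0],0],[[0.9,0.9,0],[0,0,0],0],[[0.9,0.9,0],[0,0,0],0],[[0.9,0.9,0],[0,0,0],0],[[0.9,0.9,0],[0,0,0],0],[[0.9,0.9,0],[0,0,0],0]])

```text
clock: 20.1
ee_pos: [472.2, -41.0, 182.2]
eef_rot: [0.006, 1.0, -0.013, 0.025]
force: [-0.2, 1.8, 0.3]
grip_width: 88.0
grasp_force: 0.0
```

>>> send_rows(series=[[[0.9,0.9,0.3],[0,0,0],0],[[0.9,0.9,0.3],[0,0,0],0],[[0.8,0.9,0.3],[0,0,0],0],[[0,0.4,0.1],[0,0,0],0],[[0,0,0],[0,0,0],0]])

```text
clock: 20.6
ee_pos: [422.7, 21.9, 158.6]
eef_rot: [0.005, 1.0, -0.012, 0.026]
force: [0.5, -0.5, -0.2]
grip_width: 88.0
grasp_force: 0.0
```

```bash
cat > look.py <<'E'
from h import *
import sys
st()
p=np.array(eval(sys.argv[1]));KT=cam("wrist");im=bot.snapshot("wrist")[:,:,::-1].copy()
t=np.linspace(0,6.28,90)
print("pred",proj("wrist",p,KT),"mm/px",(KT[1][2,3]-70)/357)
g=cv2.cvtColor(im,cv2.COLOR_BGR2GRAY)
c=np.c_[p[0]+29*np.cos(t),p[1]+29*np.sin(t),p[2]+0*t]
cv2.polylines(im,[proj("wrist",c,KT).round().astype(int)],True,(0,255,0),1)
cv2.imwrite(sys.argv[2],im)
E
python3 look.py "[408.4,30.6,70]" pics/w7.png
```

```text
t 20.6 p [422.7  21.9 158.6] q [ 0.57 -0.04 -0.67  0.06 -0.91 -2.19] F [ 0.5 -0.5 -0.2] w 88.0 gf 0.0
pred [[327.06268154 182.97020436]] mm/px 0.6780445654424372
```

View pics/w7.png

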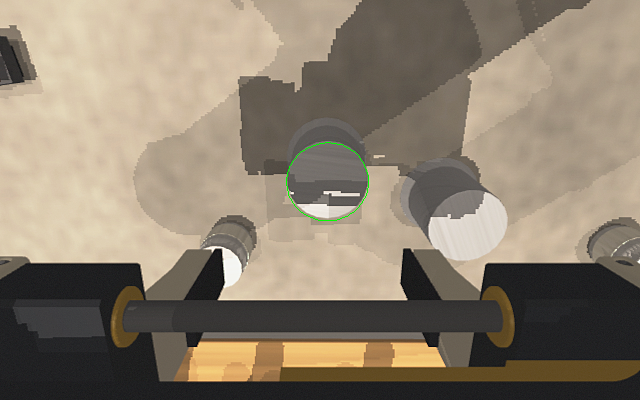

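```bash
python3 -c "
from h import *
plan([408.2,30.6,26.5],[0,0,-1],[0,1,0])"
```

```text
turn [-0.0304  0.0653 -0.0135] rows>= 1.0 shift [0.732 0.451 6.612]
```

>>> send_rows(series=[[[0,0,0],[-0.03,0.065,-0.013],0],[[0.36,0.22,0.5],[0,0,0],0],[[0.36,0.22,0.9],[0,0,0],0],[[0,0,0.9],[0,0,0],0],[[0,0,0.9],[0,0,0],0],[[0,0,0.2],[0,0,0],0],[[0,0,0],[0,0,0],0]])

```text
clock: 21.35
ee_pos: [407.3, 29.8, 90.2]
eef_rot: [0.001, 1.0, -0.0, -0.001]
force: [0.5, 0.0, 0.2]
grip_width: 87.7
grasp_force: 0.0
```

```bash
python3 -c "
from h import *
st()
plan([408.2,30.6,26.5],[0,0,-1],[0,1,0])"
```

```text
t 21.35 p [407.3  29.8  90.2] q [ 0.56  0.06 -0.73 -0.   -0.78 -2.13] F [0.5 0.  0.2] w 87.7 gf 0.0
turn [-0.0005 -0.0023 -0.0032] rows>= 1.0 shift [-0.046  0.04   3.183]
```

>>> send_rows(series=[[[-0.05,0.04,0.8],[0,0,0],0],[[0,0,0.9],[0,0,0],0],[[0,0,0.9],[0,0,0],0],[[0,0,0.58],[0,0,0],0],[[0,0,0],[0,0,0],255],[[0,0,0],[0,0,0],255],[[0,0,0],[0,0,0],255],[[0,0,0],[0,0,0],255],[[0,0,0],[0,0,0],255],[[0,0,0],[0,0,0],255]])

```text
clock: 22.35
ee_pos: [408.9, 31.6, 27.8]
eef_rot: [0.001, 1.0, 0.001, 0.0]
force: [-1.5, 0.9, 7.4]
grip_width: 58.4
grasp_force: 30.1
```

>>> send_rows(series=[[[0,0,-0.5],[0,0,0],255],[[0,0,-1],[0,0,0],255],[[0,0,-1],[0,0,0],255],[[0,0,-1],[0,0,0],255],[[0,0,-1],[0,0,0],255],[[0,0,-1],[0,0,0],255],[[0,0,-1],[0,0,0],255],[[0,0,-1],[0,0,0],255],[[0,0,-1],[0,0,0],255],[[0,0,0],[0,0,0],255]])

```text
clock: 23.35
ee_pos: [409.7, 31.6, 199.6]
eef_rot: [0.001, 1.0, 0.002, 0.002]
force: [-0.3, -0.8, -1.0]
grip_width: 58.6
grasp_force: 30.0
```

```bash
python3 -c "
from h import *
st()
plan([562,-33,217.3],[.5,0,-.866],[0,1,0])"
```

```text
t 23.35 p [409.7  31.6 199.6] q [ 0.56 -0.08 -0.57 -0.   -1.07 -2.13] F [-0.3 -0.8 -1. ] w 58.6 gf 30.0
turn [ 0.0035 -0.6619 -0.003 ] rows>= 4.0 shift [-7.037 -3.232  3.042]
```

>>> send_rows(series=[[[0,0,0],[0,-0.1655,0],255],[[0,0,0],[0,-0.1655,0],255],[[0,0,0],[0,-0.1655,0],255],[[0,0,0],[0,-0.1655,0],255],[[-0.9,-0.4,0],[0,0,0],255],[[-0.9,-0.4,0],[0,0,0],255],[[-0.9,-0.4,0.2],[0,0,0],255],[[-0.9,-0.4,0.4],[0,0,0],255],[[-0.9,-0.4,0.4],[0,0,0],255],[[-0.9,-0.4,0.4],[0,0,0],255]])

```text
clock: 24.35
ee_pos: [534.1, -21.1, 248.3]
eef_rot: [0.001, 0.973, 0.003, 0.229]
force: [-0.2, 1.2, -0.9]
grip_width: 58.7
grasp_force: 30.0
```

>>> send_rows(series=[[[-0.9,-0.4,0.4],[0,0,0],255],[[-0.7,-0.4,0.4],[0,0,0],255],[[0,0,0.3],[0,0,0],255],[[0,0,0],[0,0,0],255]])

```text
clock: 24.75
ee_pos: [571.4, -36.8, 241.7]
eef_rot: [0.001, 0.974, 0.003, 0.228]
force: [-0.3, 0.1, -1.7]
grip_width: 58.5
grasp_force: 30.0
```

```bash
python3 -c "
from h import *
st()
plan([562,-33,217.3],[.5,0,-.866],[0,1,0])"
```

```text
t 24.75 p [571.4 -36.8 241.7] q [ 0.37 -0.09 -0.7   0.31 -0.55 -2.18] F [-0.3  0.1 -1.7] w 58.5 gf 30.0
turn [ 0.0056 -0.0808 -0.0047] rows>= 1.0 shift [1.017 0.191 0.821]
```

>>> send_rows(series=[[[0,0,0],[0.003,-0.04,-0.002],255],[[0,0,0],[0.003,-0.04,-0.002],255],[[0.5,0.1,0],[0,0,0],255],[[0.5,0.1,0],[0,0,0],255],[[0,0,0.6],[0,0,0],255],[[0,0,0.6],[0,0,0],255],[[0,0,0.6],[0,0,0],255],[[0,0,0],[0,0,0],255]])

```text
clock: 25.55
ee_pos: [571.6, -32.4, 200.8]
eef_rot: [-0.001, 0.966, 0.0, 0.259]
force: [-0.7, -0.9, -1.8]
grip_width: 59.0
grasp_force: 30.0
```

```bash
python3 -c "
from h import *
st()
plan([620.5,-33,116],[.5,0,-.866],[0,1,0])"
```

```text
t 25.55 p [571.6 -32.4 200.8] q [ 0.33 -0.07 -0.91  0.63 -0.28 -2.47] F [-0.7 -0.9 -1.8] w 59.0 gf 30.0
turn [ 0.0004 -0.0003  0.0014] rows>= 1.0 shift [ 3.000e-03 -3.200e-02  4.893e+00]
```

>>> send_rows(series=[[[0,-0.03,0.6],[0,0,0],255],[[0.02,0,0.6],[0,0,0],255],[[0.02,0,0.6],[0,0,0],255],[[0.02,0,0.6],[0,0,0],255],[[0.02,0,0.6],[0,0,0],255],[[0.02,0,0.6],[0,0,0],255],[[0.02,0,0.5],[0,0,0],255],[[0,0,0.3],[0,0,0],255],[[0,0,0],[0,0,0],255]])

```text
clock: 26.45
ee_pos: [616.1, -35.1, 146.2]
eef_rot: [-0.001, 0.97, 0.003, 0.245]
force: [0.8, -0.1, -2.1]
grip_width: 58.6
grasp_force: 30.0
```

```bash
python3 -c "
from h import *
st()
plan([620.5,-33,116],[.5,0,-.866],[0,1,0])"
```

```text
t 26.45 p [616.1 -35.1 146.2] q [ 0.04  0.09 -0.99  1.27 -0.01 -2.88] F [ 0.8 -0.1 -2.1] w 58.6 gf 30.0
turn [ 0.0095 -0.0363  0.0014] rows>= 1.0 shift [0.565 0.104 1.415]
```

```bash
cat > kin.py <<'E'
from h import *
from scipy.optimize import least_squares as LS
D=[([-0.997,.359,.0115,0,-1.224,-.288],[190.133,-647.155,225.651],[-.142,.99,.001,0]),
([-.22,.33,-.03,0,-1.21,-.17],[571.7,-326.4,226.1],[-.554,.833,0,0]),
([.12,.02,-.43,0,-1.12,-1.69],[449.8,-140.1,218.5],[-.001,1,0,0]),
([.16,.08,-.58,0,-.92,-1.73],[435.5,-125.4,136.5],[.001,1,0,-.002]),
([.13,-.06,-.69,.14,-.44,-1.81],[560.5,-140.3,217.6],[0,.968,.003,.252]),
([.13,0,-.74,.21,-.31,-1.89],[579.6,-137.8,187.8],[0,.966,0,.259]),
([.11,-.02,-.87,.47,-.2,-2.12],[575.2,-141.2,188.1],[.004,.962,-.015,.272]),
([.57,-.04,-.67,.06,-.91,-2.19],[422.7,21.9,158.6],[.005,1,-.012,.026]),
([.37,-.09,-.7,.31,-.55,-2.18],[571.4,-36.8,241.7],[.001,.974,.003,.228]),
([.33,-.07,-.91,.63,-.28,-2.47],[571.6,-32.4,200.8],[-.001,.966,0,.259]),
([.04,.09,-.99,1.27,-.01,-2.88],[616.1,-35.1,146.2],[-.001,.97,.003,.245])]
def E(a,t):return R.from_euler(a,t)
# forearm frame: X along forearm; z up. params d1,a1,L2,L3,a3,lat0,lat1(after q4),L6, s4,s6,off6
def fk(q,p,s4,s6):
    d1,a1,L2,L3,a3,l0,l1,L6,o6=p
    R1=E('z',q[0]);phi=q[1]-q[2];R3=R1*E('y',phi);R4=R3*E('x',s4*q[3]);R5=R4*E('y',-q[4]);R6=R5*E('x',s6*q[5]+o6)
    P=R1.apply([a1+L2*np.sin(q[1]),l0,d1+L2*np.cos(q[1])])+R3.apply([L3,0,a3])+R4.apply([0,l1,0])+R5.apply([L6,0,0])
    T=R6.as_matrix()  # X is the tool z
    return P,R.from_matrix(np.c_[T[:,2],T[:,1]*-1,T[:,0]]) 
def res(p,s4,s6):
    r=[]
    for q,P,Q in D:
        a,b=fk(q,p,s4,s6);r+=list(a-P)+list((b.inv()*R.from_quat(Q)).as_rotvec()*300)
    return np.array(r)
def fit():
    best=None
    for s4 in(1,-1):
        for s6 in(1,-1):
            for o in(-2,0,2):
              for l in((-190,0),(0,-190)):
                f=LS(res,[250,0,600,550,0,*l,250,o],args=(s4,s6),loss="soft_l1")
                if best is None or f.cost<best[0].cost:best=f,s4,s6
    return best
if __name__=="__main__":
    f,s4,s6=fit();print(f.x.round(2),s4,s6);print(np.abs(res(f.x,s4,s6)).reshape(-1,6).round(1))
    p=f.x;lo=np.array([-3.07,-1.43,-1.02,-3.03,-3.05,-3.03]);hi=np.array([3.07,2.12,1.25,1.67,0,3.03])
    rng=np.random.default_rng(0)
    for i,y in enumerate((-138,-33,72,177,281),1):
      for k in(60,-37.5):
        P=np.array([602-.5*k,y,148+.866*k]);out=[]
        for n in range(30):
            def g(q):
                a,b=fk(q,p,s4,s6);return np.r_[a-P,300*(b.as_matrix()[:,2]-[.5,0,-.866])]
            s=LS(g,rng.uniform(lo,hi),bounds=(lo,hi))
            if s.cost<2:
                m=np.minimum(s.x-lo,hi-s.x)[:5].min();out.append((m,s.x))
        out.sort(key=lambda t:-t[0]);print(i,k,[(round(m,2),x.round(2).tolist()) for m,x in out[:2]])
E
python3 kin.py
```

```text
[ 203.36    2.81  599.76  462.19   -3.41    2.62 -194.82  379.28 -300.02] -1 -1
[[0.5 0.3 0.7 0.4 0.1 0.4]
 [0.  1.6 0.6 0.2 0.  2.3]
 [0.1 0.7 1.1 0.  0.2 0.2]
 [0.2 1.  0.6 0.4 1.5 1. ]
 [0.1 1.1 0.1 0.7 0.5 1. ]
 [2.8 0.1 4.  0.6 2.  1.8]
 [1.6 1.9 0.  0.6 1.  2.1]
 [1.3 0.7 0.2 0.4 0.1 0.8]
 [1.6 3.3 0.1 1.3 0.2 1.3]
 [2.4 0.1 3.1 0.2 0.7 0.4]
 [0.8 1.  2.1 0.9 2.1 1.2]]
1 60 [(np.float64(0.28), [0.14, -0.03, -0.74, 0.2, -0.35, 0.39]), (np.float64(0.28), [0.14, -0.03, -0.74, 0.2, -0.35, 0.81])]
1 -37.5 []
2 60 [(np.float64(0.1), [0.33, -0.07, -0.92, 0.64, -0.27, -1.19]), (np.float64(0.1), [0.33, -0.07, -0.92, 0.64, -0.27, -3.02])]
2 -37.5 []
3 60 [(np.float64(0.05), [0.49, -0.06, -0.97, 0.92, -0.3, -3.03]), (np.float64(0.05), [0.49, -0.06, -0.97, 0.92, -0.3, 2.99])]
3 -37.5 []
4 60 [(np.float64(0.09), [0.68, 0.0, -0.93, 0.99, -0.39, -3.01]), (np.float64(0.09), [0.68, 0.0, -0.93, 0.99, -0.39, -1.08])]
4 -37.5 []
5 60 [(np.float64(0.19), [0.87, 0.09, -0.83, 0.95, -0.49, 0.03]), (np.float64(0.19), [0.87, 0.09, -0.83, 0.95, -0.49, -2.59])]
5 -37.5 [(np.float64(0.0), [0.54, 0.25, -0.89, 1.67, -0.26, 3.03]), (np.float64(0.0), [0.54, 0.25, -0.89, 1.67, -0.26, -3.03])]
```

The fitted arm model shows that a fully aligned descent runs into joint limits at the middle pegs. The cup already has 36 mm of peg inside it, so I'll release it to slide home. If needed I'll press or regrasp it with a steeper tool.

>>> send_rows(series=[[[0,0,0],[0,0,0],60],[[0,0,0],[0,0,0],0],[[0,0,0],[0,0,0],0],[[0,0,-0.6],[0,0,0],0],[[0,0,-0.9],[0,0,0],0],[[0,0,-1],[0,0,0],0],[[0,0,-1],[0,0,0],0],[[0,0,0],[0,0,0],0]])

```text
clock: 27.25
ee_pos: [595.9, -40.1, 204.9]
eef_rot: [-0.0, 0.967, -0.001, 0.255]
force: [-0.1, 1.2, -0.3]
grip_width: 87.8
grasp_force: 0.0
```

```bash
sed -i 's/^if __name__.*/PAR=([203.36,2.81,599.76,462.19,-3.41,2.62,-194.82,379.28,-300.02],-1,-1)\n&/' kin.py; cat > ik.py <<'E'
from kin import *
p,s4,s6=PAR;lo=np.array([-3.07,-1.43,-1.02,-3.03,-3.05,-3.03]);hi=np.array([3.07,2.12,1.25,1.67,0,3.03])
def solve(P,th,q0=None):
    z=np.array([np.sin(th),0,-np.cos(th)]);rng=np.random.default_rng(1);best=(-1,None)
    def g(q):
        a,b=fk(q,p,s4,s6);M=b.as_matrix();return np.r_[a-P,300*(M[:,2]-z),300*M[0,1]]
    for n in range(12):
        s=LS(g,np.clip(np.array([.3,.1,-.6,.1,-.9,-1.9])+rng.normal(0,.25,6),lo,hi-.001),bounds=(lo,hi))
        if s.cost<2:
            m=np.minimum(s.x-lo,hi-s.x).min()
            if m>best[0]:best=(m,s.x.round(2).tolist())
    return best
if __name__=="__main__":
  g=46
  for th in(0,10,15):
    t=np.radians(th);z=np.array([np.sin(t),0,-np.cos(t)]);s=np.array([-.5,0,.866])
    for y in(-33,72,177,281):
        r=[]
        for k in(-65,10):
            P=np.array([602,y,148])+s*(k+g)+18.8*z;r.append(solve(P,t))
        print(th,y,[(round(a,2),b) for a,b in r])
    t-=np.pi/6;z=np.array([np.sin(t),0,-np.cos(t)])
    for c in((408,30),(443,134),(449,368)):print(" pick",c,solve(np.array([*c,g])+18.8*z,t))
E
python3 ik.py; python3 - <<'E'
from h import *
st();a=bot.snapshot("scene")[:,:,::-1]
cv2.imwrite("pics/s2.png",cv2.resize(a[140:300,230:440],(788,600)))
E
```

```text
0 -33 [(np.float64(0.74), [0.27, 0.35, -0.28, 0.0, -0.94, -1.83]), (np.float64(0.74), [0.28, 0.23, -0.28, 0.0, -1.06, -1.85])]
0 72 [(np.float64(0.75), [0.43, 0.36, -0.27, 0.0, -0.95, -2.0]), (np.float64(0.75), [0.46, 0.24, -0.27, -0.0, -1.06, -2.03])]
0 177 [(np.float64(0.8), [0.59, 0.39, -0.22, -0.0, -0.96, -2.16]), (np.float64(0.8), [0.62, 0.27, -0.22, -0.0, -1.07, -2.19])]
0 281 [(np.float64(0.74), [0.72, 0.44, -0.13, -0.0, -1.0, -2.29]), (np.float64(0.7), [0.76, 0.33, -0.14, 0.0, -1.1, -2.33])]
 pick (408, 30) (np.float64(0.6583350753250541), [0.38, 0.49, -0.36, -0.2, -1.22, -1.83])
 pick (443, 134) (np.float64(0.798269495330556), [0.51, 0.54, -0.22, -0.26, -1.28, -1.94])
 pick (449, 368) (np.float64(0.8302472494063564), [0.78, 0.65, 0.05, -0.37, -1.37, -2.2])
10 -33 [(np.float64(0.57), [0.3, 0.27, -0.45, 0.08, -0.69, -1.92]), (np.float64(0.57), [0.32, 0.14, -0.45, 0.07, -0.82, -1.93])]
10 72 [(np.float64(0.55), [0.48, 0.27, -0.47, 0.13, -0.68, -2.14]), (np.float64(0.56), [0.52, 0.14, -0.46, 0.12, -0.82, -2.16])]
10 177 [(np.float64(0.59), [0.65, 0.3, -0.43, 0.16, -0.7, -2.33]),
[... 655 characters left out ...]
), (np.float64(0.45), [0.55, 0.1, -0.57, 0.21, -0.69, -2.26])]
15 177 [(np.float64(0.46), [0.67, 0.27, -0.56, 0.31, -0.56, -2.48]), (np.float64(0.48), [0.72, 0.14, -0.54, 0.26, -0.71, -2.48])]
15 281 [(np.float64(0.39), [0.81, 0.33, -0.47, 0.33, -0.61, -2.64]), (np.float64(0.4), [0.87, 0.21, -0.45, 0.29, -0.75, -2.63])]
 pick (408, 30) (np.float64(0.46277472142959786), [0.45, 0.33, -0.56, -0.14, -0.93, -1.92])
 pick (443, 134) (np.float64(0.5911016121510548), [0.59, 0.39, -0.43, -0.18, -0.98, -2.05])
 pick (449, 368) (np.float64(0.7062920155559955), [0.89, 0.52, -0.17, -0.23, -1.06, -2.32])
t 27.25 p [595.9 -40.1 204.9] q [ 0.32 -0.02 -0.83  0.53 -0.32 -2.36] F [-0.1  1.2 -0.3] w 87.8 gf 0.0
```

View pics/s2.png

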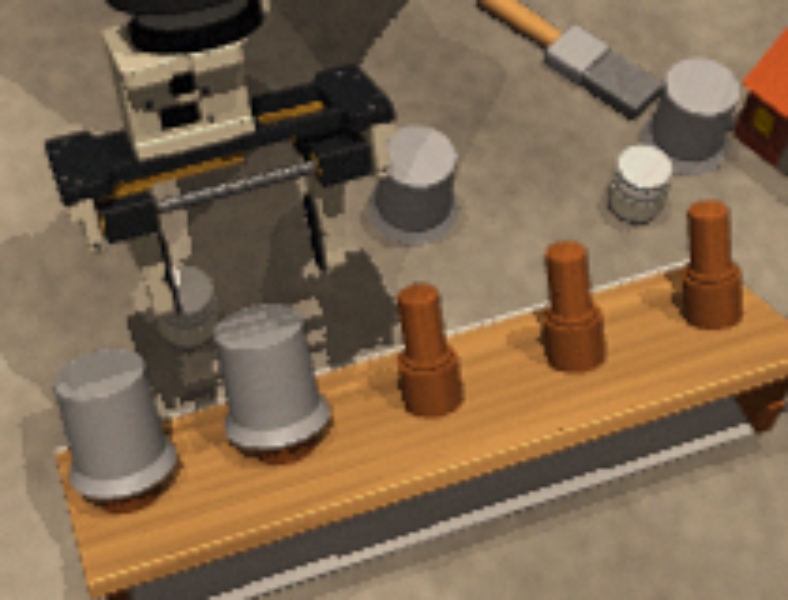

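Both cup1 and cup2 now sit alike on pegs 1 and 2. Cup3 is unmoved, at scene pixel (341.7,182). From here I pick with the tool pitched -20° and place at +10°, which stays well inside the joint ranges.

```bash
python3 - <<'E'
from h import *
c=bot.calibration("wrist");M=np.eye(4);M[:3,:3]=R.from_quat([.005,1,-.012,.026]).as_matrix();M[:3,3]=[422.7,21.9,158.6]
KT=(np.array(c["K"]),M@np.array(c["tool_from_camera"]))
print(ray("wrist",467,225.5,70,KT),ray("scene",341.5,182,70))
z=np.array([-np.sin(np.radians(20)),0,-np.cos(np.radians(20))])
plan(np.array([443,134.5,46])+18.8*z-110*z,z,[0,1,0])
E
```

```text
[441.20884142 133.94771668  70.        ] [446.77648613 134.52987797  70.        ]
turn [-4.5000e-03  1.0993e+00 -4.0000e-04] rows>= 6.0 shift [4.488 8.745 5.46 ]
```

>>> send_rows(series=[[[0,0,-0.5],[0,0.183,0],0],[[0,0,0],[0,0.183,0],0],[[0,0,0],[0,0.183,0],0],[[0,0,0],[0,0.183,0],0],[[0,0,0],[0,0.183,0],0],[[0,0,0],[0,0.183,0],0],[[0.9,0.95,0],[0,0,0],0],[[0.9,0.95,0],[0,0,0],0],[[0.9,0.95,0],[0,0,0],0],[[0.9,0.95,0],[0,0,0],0]])

```text
clock: 28.3
ee_pos: [527.5, 25.3, 226.5]
eef_rot: [0.011, 0.989, -0.011, -0.147]
force: [0.4, -0.1, 0.3]
grip_width: 87.6
grasp_force: 0.0
```

>>> send_rows(series=[[[0.9,0.95,0.5],[0,0,0],0],[[0,0.95,0.9],[0,0,0],0],[[0,0.95,0.9],[0,0,0],0],[[0,0.95,0.9],[0,0,0],0],[[0,0.95,0.9],[0,0,0],0],[[0,0,0],[0,0,0],0]])

```text
clock: 28.9
ee_pos: [487.0, 120.2, 150.0]
eef_rot: [0.01, 0.989, -0.011, -0.148]
force: [0.9, -1.7, 0.8]
grip_width: 87.4
grasp_force: 0.0
```

```bash
python3 - <<'E'
from h import *
st()
z=np.array([-np.sin(np.radians(20)),0,-np.cos(np.radians(20))])
plan(np.array([442,134.2,46])+18.8*z-60*z,z,[0,1,0])
E
```

```text
t 28.9 p [487.  120.2 150. ] q [ 0.53  0.33 -0.2  -0.14 -1.31 -2.06] F [ 0.9 -1.7  0.8] w 87.4 gf 0.0
turn [-0.023   0.0665 -0.0296] rows>= 1.0 shift [0.335 0.7   3.594]
```

>>> send_rows(series=[[[0,0,0],[-0.023,0.066,-0.03],0],[[0.17,0.35,0.2],[0,0,0],0],[[0.17,0.35,0.8],[0,0,0],0],[[0,0,0.9],[0,0,0],0],[[0,0,0.9],[0,0,0],0],[[0,0,0.7],[0,0,0],0],[[0,0,0],[0,0,0],0]])

```text
clock: 29.6
ee_pos: [457.0, 133.4, 88.2]
eef_rot: [0.0, 0.985, 0.001, -0.173]
force: [0.8, -0.7, 0.1]
grip_width: 87.6
grasp_force: 0.0
```

```bash
python3 - <<'E'
from h import *
st()
z=np.array([-np.sin(np.radians(20)),0,-np.cos(np.radians(20))])
plan(np.array([442,134.2,46])+18.8*z,z,[0,1,0])
KT=cam("wrist");im=bot.snapshot("wrist")[:,:,::-1];print(proj("wrist",[[442,134.2,70],[442-29,134.2,70],[442,134.2-29,70],[442,134.2+29,70]],KT));cv2.imwrite("pics/w8.png",im)
E
```

```text
t 29.6 p [457.  133.4  88.2] q [ 0.54  0.39 -0.27 -0.19 -1.22 -2.02] F [ 0.8 -0.7  0.1] w 87.6 gf 0.0
turn [0.0018 0.0026 0.0001] rows>= 1.0 shift [-0.014  0.041  3.179]
[[313.76334467 232.88807502]
 [313.85509474 179.92338702]
 [260.64674676 232.78992127]
 [366.8678856  232.98620649]]
```

Aligned. Going down to grip, then lifting.

>>> send_rows(series=[[[0,0.04,0.8],[0,0,0],0],[[0,0,0.9],[0,0,0],0],[[0,0,0.9],[0,0,0],0],[[0,0,0.58],[0,0,0],0],[[0,0,0],[0,0,0],255],[[0,0,0],[0,0,0],255],[[0,0,0],[0,0,0],255],[[0,0,0],[0,0,0],255],[[0,0,0],[0,0,0],255],[[0,0,0],[0,0,0],255]])

```text
clock: 30.65
ee_pos: [437.3, 136.1, 30.5]
eef_rot: [-0.001, 0.985, 0.002, -0.171]
force: [1.0, 0.3, 5.3]
grip_width: 58.5
grasp_force: 29.9
```

>>> send_rows(series=[[[0.15,0,-0.4],[0,0,0],255],[[0.3,0,-0.9],[0,0,0],255],[[0.3,0,-0.9],[0,0,0],255],[[0.3,0,-0.9],[0,0,0],255],[[0.3,0,-0.9],[0,0,0],255],[[0.3,0,-0.9],[0,0,0],255],[[0.3,0,-0.9],[0,0,0],255],[[0.3,0,-0.9],[0,0,0],255],[[0.3,0,-0.9],[0,0,0],255],[[0,0,0],[0,0,0],255]])

```text
clock: 31.65
ee_pos: [441.2, 135.7, 192.7]
eef_rot: [-0.001, 0.986, 0.003, -0.169]
force: [0.9, -0.6, -1.1]
grip_width: 58.5
grasp_force: 29.9
```

```bash
cat > place.py <<'E'
from h import *
import sys
y,k,g=map(float,sys.argv[1:4])  # peg y, mouth height k over the peg's end, grasp height g over mouth
t=np.radians(10);z=np.array([np.sin(t),0,-np.cos(t)]);s=np.array([-.5,0,.866])
st();plan(np.array([602,y,148])+s*(k+g)+18.8*z,z,[0,1,0])
M=R.from_quat(bot.get_obs()["eef_rot"]).as_matrix()
print("unit along peg down, in tool:",(-s@M).round(3))
E
python3 place.py 72 25 47
```

```text
t 31.65 p [441.2 135.7 192.7] q [ 0.56  0.25 -0.2  -0.19 -1.41 -2.07] F [ 0.9 -0.6 -1.1] w 58.5 gf 29.9
turn [ 0.0078 -0.6559  0.0025] rows>= 4.0 shift [-6.299 -3.183  1.154]
unit along peg down, in tool: [-0.761 -0.006  0.649]
```

>>> send_rows(series=[[[0,0,0],[0.002,-0.164,0],255],[[0,0,0],[0.002,-0.164,0],255],[[0,0,0],[0.002,-0.164,0],255],[[0,0,0],[0.002,-0.164,0],255],[[-0.9,-0.45,0],[0,0,0],255],[[-0.9,-0.45,0],[0,0,0],255],[[-0.9,-0.45,0],[0,0,0],255],[[-0.9,-0.45,0],[0,0,0],255],[[-0.9,-0.45,0],[0,0,0],255],[[-0.9,-0.45,0],[0,0,0],255]])

```text
clock: 32.65
ee_pos: [546.6, 80.8, 207.9]
eef_rot: [-0.001, 0.996, -0.001, 0.084]
force: [-0.1, 0.1, -0.9]
grip_width: 58.5
grasp_force: 29.9
```

>>> send_rows(series=[[[-0.9,-0.45,0.5],[0,0,0],255],[[0,0,0.5],[0,0,0],255],[[0,0,0],[0,0,0],255]])

```text
clock: 32.95
ee_pos: [566.3, 71.6, 189.3]
eef_rot: [-0.0, 0.997, -0.002, 0.083]
force: [-0.6, 1.2, -1.3]
grip_width: 58.5
grasp_force: 29.9
```

```bash
python3 place.py 72 25 48
```

```text
t 32.95 p [566.3  71.6 189.3] q [ 0.53  0.12 -0.46  0.11 -0.86 -2.17] F [-0.6  1.2 -1.3] w 58.5 gf 29.9
turn [-0.0041 -0.0106  0.0008] rows>= 1.0 shift [-0.151  0.02  -0.145]
unit along peg down, in tool: [-0.35   0.003  0.937]
```

>>> send_rows(series=[[[0,0,0],[-0.004,-0.01,0],255],[[-0.2,0.02,-0.14],[0,0,0],255],[[-0.2,0,0.55],[0,0,0],255],[[-0.2,0,0.55],[0,0,0],255],[[-0.2,0,0.55],[0,0,0],255],[[0,0,0],[0,0,0],255]])

```text
clock: 33.55
ee_pos: [588.5, 72.6, 162.5]
eef_rot: [-0.001, 0.996, -0.0, 0.087]
force: [-0.6, 0.5, -1.6]
grip_width: 58.3
grasp_force: 29.9
```

```bash
python3 place.py 72 -58 48
```

```text
t 33.55 p [588.5  72.6 162.5] q [ 0.51  0.18 -0.46  0.12 -0.79 -2.15] F [-0.6  0.5 -1.6] w 58.3 gf 29.9
turn [0.0001 0.0007 0.0023] rows>= 1.0 shift [-0.712 -0.029  2.244]
unit along peg down, in tool: [-0.342 -0.001  0.94 ]
```

>>> send_rows(series=[[[-0.19,-0.03,0.55],[0,0,0],255],[[-0.19,0,0.55],[0,0,0],255],[[-0.19,0,0.55],[0,0,0],255],[[-0.19,0,0.55],[0,0,0],255],[[-0.06,0,0.15],[0,0,0],255],[[0,0,0],[0,0,0],255]])

```text
clock: 34.15
ee_pos: [613.3, 72.3, 120.8]
eef_rot: [-0.001, 0.996, 0.0, 0.088]
force: [0.0, -0.3, -1.0]
grip_width: 58.3
grasp_force: 29.9
```

>>> send_rows(series=[[[-0.03,0,0.1],[0,0,0],255],[[-0.03,0,0.1],[0,0,0],255],[[0,0,0],[0,0,0],255]])

```text
clock: 34.45
ee_pos: [615.3, 72.6, 118.1]
eef_rot: [-0.001, 0.996, 0.001, 0.089]
force: [-0.4, -0.0, -1.8]
grip_width: 57.8
grasp_force: 29.9
```

```bash
python3 place.py 72 -65 48
```

```text
t 34.45 p [615.3  72.6 118.1] q [ 0.48  0.26 -0.46  0.13 -0.69 -2.14] F [-0.4 -0.  -1.8] w 57.8 gf 29.9
turn [0.0023 0.0052 0.0025] rows>= 1.0 shift [ 0.104 -0.028  0.153]
unit along peg down, in tool: [-0.338 -0.002  0.941]
```

>>> send_rows(series=[[[0.02,-0.02,0.1],[0,0,0],255],[[-0.02,0,0.1],[0,0,0],255],[[0,0,0],[0,0,0],255]])

```text
clock: 34.75
ee_pos: [615.8, 72.4, 117.1]
eef_rot: [-0.001, 0.996, 0.001, 0.09]
force: [-15.9, 2.6, 22.9]
grip_width: 58.3
grasp_force: 30.1
```

>>> send_rows(series=[[[-0.02,0,0.08],[0,0,0],255],[[0,0,0],[0,0,0],255]])

```text
clock: 34.95
ee_pos: [616.4, 72.4, 116.4]
eef_rot: [-0.001, 0.996, 0.001, 0.09]
force: [-20.3, 3.3, 30.3]
grip_width: 58.7
grasp_force: 30.3
```

>>> send_rows(series=[[[0,0,-0.1],[0,0,0],255],[[0,0,0],[0,0,0],60],[[0,0,0],[0,0,0],60],[[0,0,0],[0,0,0],40],[[0,0,-0.6],[0,0,0],30],[[0,0,-0.9],[0,0,0],0],[[0,0,-1],[0,0,0],0],[[0,0,-1],[0,0,0],0],[[0,0,-1],[0,0,0],0],[[0,0,-1],[0,0,0],0]])

```text
clock: 35.95
ee_pos: [596.5, 71.9, 224.3]
eef_rot: [-0.001, 0.996, 0.001, 0.089]
force: [0.3, 0.7, -1.0]
grip_width: 87.7
grasp_force: 0.0
```

```bash
python3 - <<'E'
from h import *
st()
plan([440,330,240],[0,0,-1],[0,1,0])
E
```

```text
t 35.95 p [596.5  71.9 224.3] q [ 0.5   0.13 -0.35  0.1  -0.93 -2.12] F [ 0.3  0.7 -1. ] w 87.7 gf 0.0
turn [0.002  0.2274 0.0028] rows>= 2.0 shift [ 7.827 12.906 -0.787]
```

>>> send_rows(series=[[[0,0,0],[0,0.114,0],0],[[0,0,0],[0,0.114,0],0],[[0.6,0.99,-0.1],[0,0,0],0],[[0.6,0.99,-0.1],[0,0,0],0],[[0.6,0.99,-0.1],[0,0,0],0],[[0.6,0.99,-0.1],[0,0,0],0],[[0.6,0.99,-0.1],[0,0,0],0],[[0.6,0.99,-0.1],[0,0,0],0],[[0.6,0.99,-0.1],[0,0,0],0],[[0.6,0.99,-0.1],[0,0,0],0]])

```text
clock: 36.95
ee_pos: [499.8, 230.8, 239.8]
eef_rot: [-0.001, 1.0, 0.001, -0.0]
force: [0.5, 0.1, -0.1]
grip_width: 87.6
grasp_force: 0.0
```

>>> send_rows(series=[[[0.6,0.99,0],[0,0,0],0],[[0.6,0.99,0],[0,0,0],0],[[0.6,0.99,0],[0,0,0],0],[[0.6,0.99,0],[0,0,0],0],[[0.6,0.99,0],[0,0,0],0],[[0,0,0],[0,0,0],0]])

```text
clock: 37.55
ee_pos: [439.2, 330.7, 239.8]
eef_rot: [-0.002, 1.0, 0.001, -0.0]
force: [0.1, -0.6, 0.2]
grip_width: 87.6
grasp_force: 0.0
```

```bash
python3 look.py "[449,368.5,70]" pics/w9.png
```

```text
t 37.55 p [439.2 330.7 239.8] q [ 1.    0.14 -0.25 -0.   -1.18 -2.57] F [ 0.1 -0.6  0.2] w 87.6 gf 0.0
pred [[351.33904623 190.40561966]] mm/px 0.9184635840971074
```

View pics/w9.png

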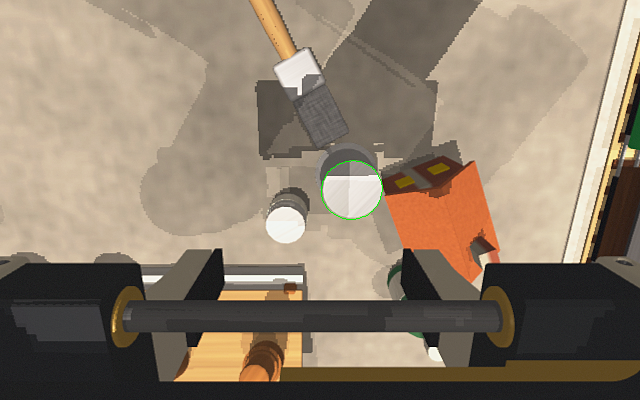

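Cup4 fits the circle exactly at (449,368.5). The house corner is close on its +y side at about (383,183), with the brush above it and tin2 at (287,222). I'll grip roughly along x with the gripper leaning away from the house.

```bash
python3 - <<'E'
from ik import *
print("house corner z0",ray("wrist",383,183,0).round(1),"brush edge",ray("wrist",345,138,10).round(1))
b=np.radians(15);h=np.array([-np.sin(b),-np.cos(b),0]);t=np.radians(20)
z=-np.sin(t)*h-np.cos(t)*np.array([0,0,1]);yd=[np.cos(b),-np.sin(b),0];print(z)
P=np.array([449,368.5,48])+18.8*z
def chk(P,z,x,q0):
    M1=np.c_[x,np.cross(z,x),z]
    g=lambda q:np.r_[fk(q,p,s4,s6)[0]-P,300*(fk(q,p,s4,s6)[1].as_matrix()-M1).ravel()]
    for n in range(8):
        s=LS(g,np.clip(np.array(q0)+np.random.normal(0,.2,6),lo,hi-.001),bounds=(lo,hi))
        if s.cost<5:print(s.x.round(2));return
    print("fail",s.cost)
x=h-z*(h@z);x/=np.linalg.norm(x)
chk(P,z,x,[1,.4,0,0,-1.2,-1.2]);chk(P-110*z,z,x,[1,.4,0,0,-1.2,-1.2])
for t,yy in((10,281),(10,177)):
  t=np.radians(t)
  zz=np.array([np.sin(t),0,-np.cos(t)]);s_=np.array([-.5,0,.866])
  for k in(25,-65):chk(np.array([602,yy,148])+s_*(k+48)+18.8*zz,zz,np.array([np.cos(t),0,np.sin(t)]),[.8,.3,-.3,.2,-.8,.7])
plan(P-110*z,z,yd)
E
```

```text
house corner z0 [460.2 411.8   0. ] brush edge [407.8 365.3  10. ]
[ 0.08852133  0.33036609 -0.93969262]
[ 0.92  0.32 -0.52 -0.32 -0.43 -0.91]
[ 0.9   0.12 -0.51 -0.23 -0.64 -1.  ]
[ 0.84  0.23 -0.34  0.17 -0.9   0.63]
[ 0.79  0.36 -0.35  0.18 -0.75  0.66]
[ 0.7   0.16 -0.42  0.15 -0.87  0.78]
[ 0.65  0.3  -0.43  0.16 -0.71  0.81]
turn [-0.2877 -0.3788 -1.6437] rows>= 10.0 shift [1.408 0.05  5.128]
```

>>> send_rows(series=[[[0,0,0],[-0.0288,-0.0379,-0.1644],0],[[0,0,0],[-0.0288,-0.0379,-0.1644],0],[[0,0,0],[-0.0288,-0.0379,-0.1644],0],[[0,0,0],[-0.0288,-0.0379,-0.1644],0],[[0,0,0],[-0.0288,-0.0379,-0.1644],0],[[0,0,0],[-0.0288,-0.0379,-0.1644],0],[[0,0,0],[-0.0288,-0.0379,-0.1644],0],[[0,0,0],[-0.0288,-0.0379,-0.1644],0],[[0,0,0],[-0.0288,-0.0379,-0.1644],0],[[0,0,0],[-0.0288,-0.0379,-0.1644],0]])

```text
clock: 38.6
ee_pos: [440.3, 328.1, 239.8]
eef_rot: [-0.601, 0.78, 0.106, 0.139]
force: [0.3, -0.4, 0.1]
grip_width: 87.4
grasp_force: 0.0
```

>>> send_rows(series=[[[0.7,0,0.8],[0,0,0],0],[[0.7,0,0.8],[0,0,0],0],[[0,0,0.8],[0,0,0],0],[[0,0,0.8],[0,0,0],0],[[0,0,0.8],[0,0,0],0],[[0,0,0],[0,0,0],0]])

```text
clock: 39.2
ee_pos: [440.0, 328.9, 152.7]
eef_rot: [-0.599, 0.782, 0.105, 0.136]
force: [-1.3, -0.7, 0.4]
grip_width: 87.6
grasp_force: 0.0
```

```bash
python3 - <<'E'
from h import *
st();z=np.array([.0885,.3304,-.9397])
plan(np.array([449,368.5,48])+18.8*z-45*z,z,[np.cos(.2618),-np.sin(.2618),0])
E
```

```text
t 39.2 p [440.  328.9 152.7] q [ 0.89  0.09 -0.5  -0.22 -0.68 -1.  ] F [-1.3 -0.7  0.4] w 87.6 gf 0.0
turn [ 0.0009 -0.0038 -0.0036] rows>= 1.0 shift [-0.118  0.081  4.303]
```

>>> send_rows(series=[[[-0.12,0.08,0.8],[0,0,0],0],[[0,0,0.9],[0,0,0],0],[[0,0,0.9],[0,0,0],0],[[0,0,0.9],[0,0,0],0],[[0,0,0.7],[0,0,0],0],[[0,0,0],[0,0,0],0]])

```text
clock: 39.8
ee_pos: [446.8, 359.8, 75.1]
eef_rot: [-0.599, 0.782, 0.105, 0.137]
force: [-0.8, -0.6, 0.6]
grip_width: 87.3
grasp_force: 0.0
```

```bash
python3 - <<'E'
from h import *
st();z=np.array([.0885,.3304,-.9397])
plan(np.array([449,368.5,48])+18.8*z,z,[np.cos(.2618),-np.sin(.2618),0])
E
```

```text
t 39.8 p [446.8 359.8  75.1] q [ 0.92  0.23 -0.53 -0.27 -0.51 -0.97] F [-0.8 -0.6  0.6] w 87.3 gf 0.0
turn [ 0.0005 -0.0027 -0.0028] rows>= 1.0 shift [0.044 0.006 2.367]
```

>>> send_rows(series=[[[0.04,0,0.8],[0,0,0],0],[[0,0,0.9],[0,0,0],0],[[0,0,0.65],[0,0,0],0],[[0,0,0],[0,0,0],255],[[0,0,0],[0,0,0],255],[[0,0,0],[0,0,0],255],[[0,0,0],[0,0,0],255],[[0,0,0],[0,0,0],255],[[0,0,0],[0,0,0],255]])

```text
clock: 40.7
ee_pos: [451.2, 375.3, 32.8]
eef_rot: [-0.599, 0.782, 0.106, 0.138]
force: [-1.8, -1.9, 6.5]
grip_width: 57.9
grasp_force: 29.9
```

>>> send_rows(series=[[[-0.16,0,-0.45],[0,0,0],255],[[-0.33,0,-0.9],[0,0,0],255],[[-0.33,0,-0.9],[0,0,0],255],[[-0.33,0,-0.9],[0,0,0],255],[[-0.33,0,-0.9],[0,0,0],255],[[-0.33,0,-0.9],[0,0,0],255],[[-0.33,0,-0.9],[0,0,0],255],[[-0.33,0,-0.9],[0,0,0],255],[[-0.33,0,-0.9],[0,0,0],255],[[-0.33,0,-0.9],[0,0,0],255]])

```text
clock: 41.7
ee_pos: [450.8, 374.9, 215.2]
eef_rot: [-0.599, 0.782, 0.105, 0.138]
force: [1.1, 0.7, -0.8]
grip_width: 57.7
grasp_force: 29.9
```

```bash
python3 - <<'E'
from h import *
st();t=np.radians(10);z=np.array([np.sin(t),0,-np.cos(t)]);s=np.array([-.5,0,.866])
plan(np.array([602,281.5,148])+s*(25+48)+18.8*z,z,[0,-1,0])
# forced heading: tool x towards +x
R0=R.from_quat(bot.get_obs()["eef_rot"]);x=np.array([np.cos(t),0,np.sin(t)]);R1=R.from_matrix(np.c_[x,np.cross(z,x),z])
print((np.degrees((R0.inv()*R1).as_rotvec())/45).round(4));print(R0.as_matrix().round(3))
E
```

```text
t 41.7 p [450.8 374.9 215.2] q [ 0.94  0.07 -0.37 -0.17 -0.81 -1.1 ] F [ 1.1  0.7 -0.8] w 57.7 gf 29.9
turn [0.4309 0.1894 1.6092] rows>= 9.0 shift [-5.613 -4.671  2.133]
[-0.2051  0.4666 -2.3469]
[[-0.245 -0.965  0.089]
 [-0.907  0.261  0.33 ]
 [-0.342 -0.    -0.94 ]]
```

>>> send_rows(series=[[[0,0,0],[-0.0158,0.0359,-0.1805],255],[[0,0,0],[-0.0158,0.0359,-0.1805],255],[[0,0,0],[-0.0158,0.0359,-0.1805],255],[[0,0,0],[-0.0158,0.0359,-0.1805],255],[[0,0,0],[-0.0158,0.0359,-0.1805],255],[[0,0,0],[-0.0158,0.0359,-0.1805],255],[[0,0,0],[-0.0158,0.0359,-0.1805],255],[[0,0,0],[-0.0158,0.0359,-0.1805],255],[[0,0,0],[-0.0158,0.0359,-0.1805],255],[[0,0,0],[-0.0158,0.0359,-0.1805],255]])

```text
clock: 42.7
ee_pos: [451.1, 375.1, 214.4]
eef_rot: [0.977, -0.206, 0.044, -0.036]
force: [1.4, 0.2, -1.5]
grip_width: 57.9
grasp_force: 29.9
```

>>> send_rows(series=[[[0,0,0],[-0.0158,0.0359,-0.1805],255],[[0,0,0],[-0.0158,0.0359,-0.1805],255],[[0,0,0],[-0.0158,0.0359,-0.1805],255],[[0,0,0],[0,0,0],255]])

```text
clock: 43.1
ee_pos: [450.4, 375.1, 214.1]
eef_rot: [0.996, 0.001, 0.087, 0.001]
force: [0.3, -0.6, -1.2]
grip_width: 57.9
grasp_force: 29.9
```

```bash
python3 place.py 281.5 25 50.5
```

```text
t 43.1 p [450.4 375.1 214.1] q [ 1.13  0.15 -0.4   0.19 -0.96  0.34] F [ 0.3 -0.6 -1.2] w 57.9 gf 29.9
turn [ 0.001  -0.0004  0.0037] rows>= 1.0 shift [5.599 4.681 1.961]
unit along peg down, in tool: [0.342 0.    0.94 ]
```

>>> send_rows(series=[[[0.93,0.78,0],[0,0,0],255],[[0.93,0.78,0],[0,0,0],255],[[0.93,0.78,0],[0,0,0],255],[[0.93,0.78,0],[0,0,0],255],[[0.93,0.78,0],[0,0,0],255],[[0.93,0.78,0],[0,0,0],255],[[0,0,0.9],[0,0,0],255],[[0,0,0.9],[0,0,0],255],[[0,0,0.15],[0,0,0],255],[[0,0,0],[0,0,0],255]])

```text
clock: 44.1
ee_pos: [567.7, 281.4, 194.7]
eef_rot: [0.996, -0.001, 0.087, 0.0]
force: [0.8, -0.3, -1.0]
grip_width: 58.1
grasp_force: 29.9
```

```bash
python3 place.py 281.5 25 50.5
```

```text
t 44.1 p [567.7 281.4 194.7] q [ 0.85  0.22 -0.33  0.17 -0.91  0.63] F [ 0.8 -0.3 -1. ] w 58.1 gf 29.9
turn [ 0.0009  0.0016 -0.0034] rows>= 1.0 shift [-0.005 -0.007 -0.008]
unit along peg down, in tool: [ 0.343 -0.002  0.939]
```

>>> send_rows(series=[[[-0.07,0,0],[0,0,0],255],[[0.2,0,0.56],[0,0,0],255],[[0.2,0,0.56],[0,0,0],255],[[0.2,0,0.56],[0,0,0],255],[[0.2,0,0.56],[0,0,0],255],[[0.2,0,0.56],[0,0,0],255],[[0.2,0,0.56],[0,0,0],255],[[0.2,0,0.56],[0,0,0],255],[[0,0,0],[0,0,0],255]])

```text
clock: 45.0
ee_pos: [607.4, 281.1, 120.0]
eef_rot: [0.996, -0.0, 0.086, 0.001]
force: [-0.5, 0.5, -1.4]
grip_width: 57.8
grasp_force: 29.9
```

```bash
python3 place.py 281.5 -65 50.5
```

```text
t 45.0 p [607.4 281.1 120. ] q [ 0.79  0.35 -0.35  0.18 -0.76  0.65] F [-0.5  0.5 -1.4] w 57.8 gf 29.9
turn [ 0.0025  0.0032 -0.0006] rows>= 1.0 shift [ 0.223 -0.022  0.196]
unit along peg down, in tool: [ 0.344 -0.002  0.939]
```

>>> send_rows(series=[[[0.1,-0.02,0],[0,0,0],255],[[0.04,0,0.1],[0,0,0],255],[[0.04,0,0.1],[0,0,0],255],[[0,0,0],[0,0,0],255]])

```text
clock: 45.4
ee_pos: [611.8, 282.3, 119.2]
eef_rot: [0.996, -0.0, 0.087, -0.0]
force: [0.2, -0.3, -0.4]
grip_width: 57.7
grasp_force: 29.9
```

>>> send_rows(series=[[[0.03,0,0.1],[0,0,0],255],[[0,0,0.05],[0,0,0],255],[[0,0,0],[0,0,0],255]])

```text
clock: 45.7
ee_pos: [612.3, 282.4, 118.6]
eef_rot: [0.996, 0.0, 0.087, -0.0]
force: [-13.4, -1.6, 16.6]
grip_width: 58.1
grasp_force: 30.1
```

>>> send_rows(series=[[[0,0,0.06],[0,0,0],255],[[0,0,0],[0,0,0],255]])

```text
clock: 45.9
ee_pos: [612.3, 282.4, 118.6]
eef_rot: [0.996, 0.0, 0.088, -0.0]
force: [-18.4, -2.4, 25.1]
grip_width: 58.3
grasp_force: 30.2
```

>>> send_rows(series=[[[0,0,-0.08],[0,0,0],255],[[0,0,0],[0,0,0],60],[[0,0,0],[0,0,0],60],[[0,0,0],[0,0,0],40],[[0,0,-0.6],[0,0,0],30],[[0,0,-0.9],[0,0,0],0],[[0,0,-1],[0,0,0],0],[[0,0,-1],[0,0,0],0],[[0,0,-1],[0,0,0],0],[[0,0,-1],[0,0,0],0]])

```text
clock: 46.9
ee_pos: [593.6, 282.2, 226.5]
eef_rot: [0.996, -0.0, 0.087, -0.0]
force: [0.6, 0.4, 0.4]
grip_width: 87.5
grasp_force: 0.0
```

```bash
python3 - <<'E'
from h import *
st();im=bot.snapshot("scene")[:,:,::-1].copy()
t=np.linspace(0,6.28,90);s=np.array([-.5,0,.866]);bx=np.array([.866,0,.5]);by=np.array([0,1,0])
big=cv2.resize(im[150:310,220:440],None,fx=3.6,fy=3.6,interpolation=cv2.INTER_CUBIC)
for y in(-138,-33,72,281.5):
    for k,r in((5,29),(-65,36)):
        # scene camera reads x 3.5 mm too far
        c=np.array([602+3.5,y,148])+s*k+r*(np.outer(np.cos(t),bx)+np.outer(np.sin(t),by))
        q=((proj("scene",c)-[220,150])*3.6).round().astype(int);cv2.polylines(big,[q],True,(0,0,255),1)
cv2.imwrite("pics/s3.png",big)
E
```

```text
t 46.9 p [593.6 282.2 226.5] q [ 0.81  0.24 -0.23  0.15 -0.98  0.68] F [0.6 0.4 0.4] w 87.5 gf 0.0
```

View pics/s3.png

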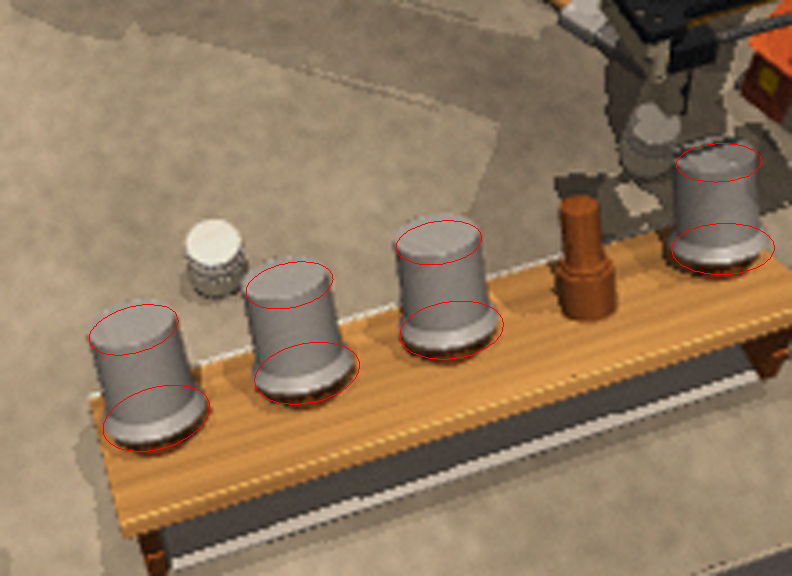

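All four cups match the seated outlines, and the tins are untouched. Now to the handle again.

```bash
cat > gh.py <<'E'
from h import *
import sys
R1=R.from_quat([-.5531,.8331,0,0]);o=bot.get_obs();st()
print("turn",(np.degrees((R.from_quat(o["eef_rot"]).inv()*R1).as_rotvec())/45).round(4),"shift",(R1.inv().apply(np.array([569,-328,float(sys.argv[1])])-o["ee_pos"])/20).round(3))
E
python3 gh.py 230
```

```text
t 46.95 p [594.7 283.1 230.6] q [ 0.81  0.23 -0.23  0.15 -0.99  0.68] F [0.6 0.5 3.5] w 87.7 gf 0.0
turn [-0.2269 -0.1449  2.5004] shift [ 28.657 -10.674   0.03 ]
```

>>> send_rows(series=[[[0,0,0],[-0.0162,-0.0104,0.1786],160],[[0,0,0],[-0.0162,-0.0104,0.1786],160],[[0,0,0],[-0.0162,-0.0104,0.1786],160],[[0,0,0],[-0.0162,-0.0104,0.1786],160],[[0,0,0],[-0.0162,-0.0104,0.1786],160],[[0,0,0],[-0.0162,-0.0104,0.1786],160],[[0,0,0],[-0.0162,-0.0104,0.1786],160],[[0,0,0],[-0.0162,-0.0104,0.1786],160],[[0,0,0],[-0.0162,-0.0104,0.1786],160],[[0,0,0],[-0.0162,-0.0104,0.1786],160]])

```text
clock: 47.95
ee_pos: [593.8, 282.3, 225.5]
eef_rot: [0.76, -0.649, 0.029, 0.002]
force: [0.1, 0.2, 0.7]
grip_width: 32.7
grasp_force: 0.0
```

>>> send_rows(series=[[[0,0,0],[-0.0162,-0.0104,0.1786],160],[[0,0,0],[-0.0162,-0.0104,0.1786],160],[[0,0,0],[-0.0162,-0.0104,0.1786],160],[[0,0,0],[-0.0162,-0.0104,0.1786],160],[[0,0,0],[0,0,0],160]])

```text
clock: 48.45
ee_pos: [594.1, 282.0, 225.4]
eef_rot: [-0.552, 0.834, 0.0, -0.003]
force: [-0.3, -0.3, 0.3]
grip_width: 32.8
grasp_force: 0.0
```

```bash
python3 gh.py 230
```

```text
t 48.45 p [594.1 282.  225.4] q [ 0.74  0.33 -0.03 -0.   -1.22 -1.14] F [-0.3 -0.3  0.3] w 32.8 gf 0.0
turn [ 0.0045 -0.0047 -0.0042] shift [ 28.595 -10.683  -0.229]
```

>>> send_rows(series=[[[0.98,-0.366,-0.05],[0,0,0],160],[[0.98,-0.366,0],[0,0,0],160],[[0.98,-0.366,0],[0,0,0],160],[[0.98,-0.366,0],[0,0,0],160],[[0.98,-0.366,0],[0,0,0],160],[[0.98,-0.366,0],[0,0,0],160],[[0.98,-0.366,0],[0,0,0],160],[[0.98,-0.366,0],[0,0,0],160],[[0.98,-0.366,0],[0,0,0],160],[[0.98,-0.366,0],[0,0,0],160]])

```text
clock: 49.45
ee_pos: [584.8, 71.3, 226.5]
eef_rot: [-0.553, 0.833, 0.0, -0.003]
force: [0.1, 0.1, -0.3]
grip_width: 32.4
grasp_force: 0.0
```

>>> send_rows(series=[[[0.98,-0.366,0],[0,0,0],160],[[0.98,-0.366,0],[0,0,0],160],[[0.98,-0.366,0],[0,0,0],160],[[0.98,-0.366,0],[0,0,0],160],[[0.98,-0.366,0],[0,0,0],160],[[0.98,-0.366,0],[0,0,0],160],[[0.98,-0.366,0],[0,0,0],160],[[0.98,-0.366,0],[0,0,0],160],[[0.98,-0.366,0],[0,0,0],160],[[0.98,-0.366,0],[0,0,0],160]])

```text
clock: 50.45
ee_pos: [575.7, -137.6, 227.1]
eef_rot: [-0.553, 0.833, 0.0, -0.003]
force: [-0.2, 0.9, -0.2]
grip_width: 32.7
grasp_force: 0.0
```

>>> send_rows(series=[[[0.98,-0.366,0],[0,0,0],160],[[0.98,-0.366,0],[0,0,0],160],[[0.98,-0.366,0],[0,0,0],160],[[0.98,-0.366,0],[0,0,0],160],[[0.98,-0.366,0],[0,0,0],160],[[0.98,-0.366,0],[0,0,0],160],[[0.98,-0.366,0],[0,0,0],160],[[0.98,-0.366,0],[0,0,0],160],[[0.98,-0.366,0],[0,0,0],160],[[0,0,0],[0,0,0],160]])

```text
clock: 51.45
ee_pos: [567.2, -326.8, 227.1]
eef_rot: [-0.552, 0.834, 0.0, -0.003]
force: [-0.9, 0.7, -0.5]
grip_width: 32.4
grasp_force: 0.0
```

```bash
python3 gh.py 79
```

```text
t 51.45 p [ 567.2 -326.8  227.1] q [-0.22  0.33 -0.03  0.   -1.21 -0.18] F [-0.9  0.7 -0.5] w 32.4 gf 0.0
turn [ 0.0052 -0.006  -0.0038] shift [ 0.02  -0.105  7.405]
```

>>> send_rows(series=[[[0.02,-0.1,0.9],[0.005,-0.006,-0.004],160],[[0,0,1],[0,0,0],160],[[0,0,1],[0,0,0],160],[[0,0,1],[0,0,0],160],[[0,0,1],[0,0,0],160],[[0,0,1],[0,0,0],160],[[0,0,1],[0,0,0],160],[[0,0,0.5],[0,0,0],160],[[0,0,0],[0,0,0],255],[[0,0,0],[0,0,0],255]])

```text
clock: 52.45
ee_pos: [570.3, -325.4, 80.2]
eef_rot: [-0.554, 0.832, -0.0, 0.0]
force: [1.1, -0.3, 0.3]
grip_width: 22.1
grasp_force: 0.0
```

>>> send_rows(series=[[[0,0,0],[0,0,0],255],[[0,0,0],[0,0,0],255],[[0,0,0],[0,0,0],255]])

```text
clock: 52.75
ee_pos: [570.7, -325.4, 80.8]
eef_rot: [-0.554, 0.832, -0.001, 0.001]
force: [0.8, 0.4, 4.2]
grip_width: 13.1
grasp_force: 30.0
```

Gripped. I pull, then feel for the stop.

>>> send_rows(series=[[[0,0.5,0],[0,0,0],255],[[0,0.5,0],[0,0,0],255],[[0,0.5,0],[0,0,0],255],[[0,0.5,0],[0,0,0],255],[[0,0.5,0],[0,0,0],255],[[0,0.5,0],[0,0,0],255],[[0,0.4,0],[0,0,0],255],[[0,0.15,0],[0,0,0],255],[[0,0.1,0],[0,0,0],255],[[0,0,0],[0,0,0],255]])

```text
clock: 53.75
ee_pos: [506.8, -298.1, 80.9]
eef_rot: [-0.555, 0.832, -0.003, 0.003]
force: [9.8, -5.9, -7.0]
grip_width: 12.9
grasp_force: 30.0
```

>>> send_rows(series=[[[0,0.1,0],[0,0,0],255],[[0,0.05,0],[0,0,0],255],[[0,0,0],[0,0,0],255]])

```text
clock: 54.05
ee_pos: [506.3, -297.8, 81.0]
eef_rot: [-0.555, 0.832, -0.005, 0.004]
force: [16.6, -11.0, -12.9]
grip_width: 13.2
grasp_force: 30.0
```

>>> send_rows(series=[[[0,0.05,0],[0,0,0],255],[[0,0,0],[0,0,0],255],[[0,0,0],[0,0,0],255],[[0,0,0],[0,0,0],255],[[0,0,0],[0,0,0],255],[[0,0,0],[0,0,0],255],[[0,0,0],[0,0,0],255],[[0,0,0],[0,0,0],255],[[0,0,0],[0,0,0],255],[[0,0,0],[0,0,0],255]])

```text
clock: 55.05
ee_pos: [506.3, -297.8, 81.0]
eef_rot: [-0.555, 0.832, -0.006, 0.004]
force: [19.6, -12.9, -15.1]
grip_width: 13.1
grasp_force: 30.0
```

>>> send_rows(series=[[[0,0,0],[0,0,0],255],[[0,0,0],[0,0,0],255],[[0,0,0],[0,0,0],255],[[0,0,0],[0,0,0],255],[[0,0,0],[0,0,0],255],[[0,0,0],[0,0,0],255],[[0,0,0],[0,0,0],255],[[0,0,0],[0,0,0],255]])

```text
clock: 55.85
ee_pos: [506.3, -297.8, 81.0]
eef_rot: [-0.555, 0.832, -0.006, 0.005]
force: [19.5, -12.7, -15.2]
grip_width: 13.1
grasp_force: 30.0
```

>>> send_rows(series=[[[0,-0.5,0],[0,0,0],255],[[0,-0.5,0],[0,0,0],255],[[0,-0.5,0],[0,0,0],255],[[0,-0.5,0],[0,0,0],255],[[0,-0.5,0],[0,0,0],255],[[0,-0.5,0],[0,0,0],255],[[0,-0.5,0],[0,0,0],255],[[0,-0.3,0],[0,0,0],255],[[0,0,0],[0,0,0],255]])

```text
clock: 56.75
ee_pos: [570.7, -325.4, 80.8]
eef_rot: [-0.554, 0.832, -0.001, 0.001]
force: [3.1, -1.8, 6.0]
grip_width: 13.2
grasp_force: 30.0
```

>>> send_rows(series=[[[0,0,0],[0,0,0],160],[[0,0,0],[0,0,0],160],[[0,0,0],[0,0,0],160],[[0,0,-1],[0,0,0],160],[[0,0,-1],[0,0,0],160],[[0,0,-1],[0,0,0],160],[[0,0,-1],[0,0,0],160],[[0,0,-1],[0,0,0],160],[[0,0,-1],[0,0,0],160],[[0,0,-1],[0,0,0],160]])

```text
clock: 57.75
ee_pos: [568.3, -324.5, 219.8]
eef_rot: [-0.554, 0.832, 0.001, -0.0]
force: [0.8, -0.5, 1.1]
grip_width: 32.5
grasp_force: 0.0
```

>>> send_rows(series=[[[0,1,-0.5],[0,0,0],160],[[0,1,-0.5],[0,0,0],160],[[0,1,0],[0,0,0],160],[[0,1,0],[0,0,0],160],[[0,1,0],[0,0,0],160],[[0,1,0],[0,0,0],160],[[0,1,0],[0,0,0],160],[[0,0,0],[0,0,0],160],[[0,0,0],[0,0,0],160]])

```text
clock: 58.65
ee_pos: [439.5, -270.6, 239.7]
eef_rot: [-0.554, 0.832, -0.0, 0.0]
force: [1.0, 0.0, 1.1]
grip_width: 32.6
grasp_force: 0.0
```

```bash
python3 - <<'E'
from h import *
st();im=bot.snapshot("scene")[:,:,::-1];b=bot.snapshot("side")[:,:,::-1]
cv2.imwrite("pics/f.png",np.vstack([cv2.resize(im[130:330,110:490],(570,300)),cv2.resize(b[110:310,190:570],(570,300))]))
E
```

```text
t 58.65 p [ 439.5 -270.6  239.7] q [-0.17  0.09 -0.31 -0.   -1.17 -0.22] F [1.  0.  1.1] w 32.6 gf 0.0
```

View pics/f.png

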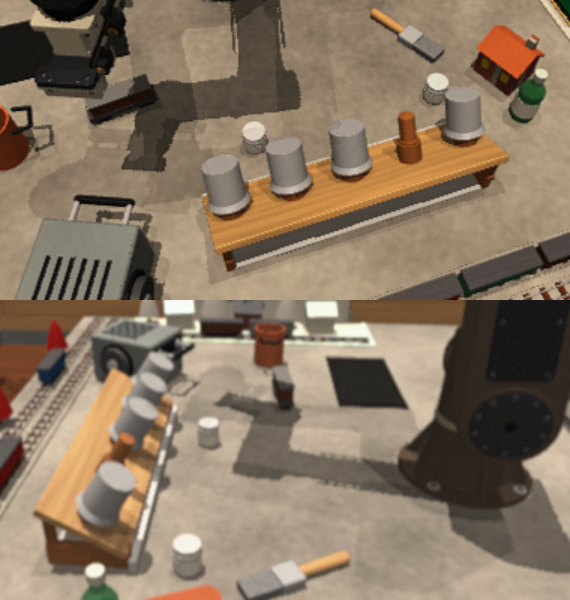

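All four cups hang seated, the handle is home, and the bystanders stand where they were. No fifth cup is visible. Handing in.

```bash
python3 -c "
from bench import bot
print(bot.job_done())"
```

```text
the job is handed in; nothing more can be done
None
```

I pulled the starter to its stop for about two seconds both before and after hanging the cups, hung all four cups present seated on pegs 1, 2, 3 and 5, left the handle home and the tins, bottle, wagon and house in place, and handed the job in at about 59 s; no verdict was returned.

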